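# Blow off the detector cartridges and put them away

### The job

Take any fastener case that was left in the tilting cradle out and set it on the small green mat, then stand every detector cartridge in the cradle, one to a pocket. Tip the loaded cradle up by its blue handle to 40 degrees, hold it there for two seconds so that the ionised-air bar can blow the dust off, and bring it back down level. Then move all the cartridges into the open kit drawer, standing flat, and push the drawer fully home, leaving everything else on the bench where it is.

Things in the scene. Friction and masses are not known exactly. Their poses are not given: they have to be found in the camera images.
- cart_a: detector cartridge: aluminium flange disc 62 mm in diameter and 12 mm thick with a copper-coloured face, and above it a black bridge grip: a bar 46 mm long (along the cartridge's own x), 14 mm thick (along y), from 28 to 50 mm above the underside, on two posts. 50 mm tall, about 0.16 kg. Origin: centre of the underside, z up. Two or three of the three cartridges are present.
- cart_b: as cart_a
- cart_c: as cart_a
- case_yellow: fastener case, a closed yellow box 58 x 44 x 54 mm (x, y, z), about 0.15 kg. Origin: centre of the underside, z up. One or both of the two cases are present, each standing in a pocket of the cradle.
- case_red: fastener case, a closed red box 58 x 44 x 54 mm (x, y, z), about 0.15 kg. Origin: centre of the underside, z up. One or both of the two cases are present, each standing in a pocket of the cradle.
- cradle (a joint): tilt of the cradle in rad: 0 = level (its lower stop), grows as the near (handle) edge is lifted, 0.698 = 40 degrees (the red mark on the clear side plates), stop at 1.1. Friction holds it wherever it is left; lifting takes about 10 N at the handle.
- cradle_floor (a point): centre of the floor of the cradle, a steel pan 85 x 245 mm outside (x, y) with walls 5 mm thick and two dividers that make three pockets in a row along y; its walls rise 21 mm above this point, the dividers 18 mm. The axes tilt with the cradle: y along the hinge, x away from the handle, z up when level. When level this point is 36 mm above the bench.
- pocket0 (a point): centre of the floor of a cradle pocket (80 mm to -y of the middle); a pocket is 75 x 75 mm inside. Axes as cradle_floor.
- pocket1 (a point): centre of the floor of a cradle pocket (the middle one); a pocket is 75 x 75 mm inside. Axes as cradle_floor.
- pocket2 (a point): centre of the floor of a cradle pocket (80 mm to +y of the middle); a pocket is 75 x 75 mm inside. Axes as cradle_floor.
- cradle_handle (a point): middle of the cradle's handle, a blue bar 11 mm thick and 120 mm long along the cradle's y, 48 mm clear of the pan's near wall (from bar axis to wall), 45 mm above the bench when level. Axes as cradle_floor.
- cradle_hinge (a point): point on the hinge axis (along y) of the cradle at its far lower edge; the handle swings about it at a radius of 141 mm.
- mat_top (a point): centre of the top of the green mat, 170 x 170 mm and 2 mm thick; its axes are along the edges.
- kit_drawer0 (a joint): how far the kit drawer is open, m: 0 = fully home. It slides out towards the cabinet's own -x. The grey cabinet is 280 x 270 x 92 mm (x, y, z).
- drawer_floor (a point): centre of the drawer's inner floor, 22 mm above the bench; inside the drawer is 235 x 228 mm (x, y) with walls 48 mm high. Moves with the drawer; x points into the cabinet (home). The part lying in the open is the one near the front wall, which is at x = -117 mm.
- kit_drawer0_handle (a point): middle of the drawer's bar handle, 11 mm thick and 120 mm long along y, 35 mm in front of the drawer's front panel, about 55 mm above the bench. Axes as drawer_floor.
- housing_ring: bystander: aluminium ring 110 mm in diameter, 24 mm high
- solvent_bottle: bystander: amber bottle 130 mm tall
- tweezers: bystander: dark steel tweezers 110 mm long, lying flat
- swab_cup: bystander: white cup 70 mm tall

How it is judged:
On the way, in this order (a step that is already met when the one before it is completed fails the run):
1. every fastener case is on the green mat and every cartridge lies flat in the level cradle (x of cart_a in the frame of cradle_floor between -0.0425 and 0.0425 m and y of cart_a in the frame of cradle_floor between -0.1225 and 0.1225 m and z of cart_a in the frame of cradle_floor between -0.004 and 0.01 m and x of cart_b in the frame of cradle_floor between -0.0425 and 0.0425 m and y of cart_b in the frame of cradle_floor between -0.1225 and 0.1225 m and z of cart_b in the frame of cradle_floor between -0.004 and 0.01 m and x of cart_c in the frame of cradle_floor between -0.0425 and 0.0425 m and y of cart_c in the frame of cradle_floor between -0.1225 and 0.1225 m and z of cart_c in the frame of cradle_floor between -0.004 and 0.01 m and x of case_yellow in the frame of mat_top between -0.085 and 0.085 m and y of case_yellow in the frame of mat_top between -0.085 and 0.085 m and z of case_yellow in the frame of mat_top between -0.01 and 0.065 m and x of case_red in the frame of mat_top between -0.085 and 0.085 m and y of case_red in the frame of mat_top between -0.085 and 0.085 m and z of case_red in the frame of mat_top between -0.01 and 0.065 m and value of joint cradle below 0.06 rad), for 0.2 s.
2. the cradle is tipped to 40 degrees (within 7) with every cartridge in it, for 1.5 s, the cases on the mat (x of cart_a in the frame of cradle_floor between -0.0425 and 0.0425 m and y of cart_a in the frame of cradle_floor between -0.1225 and 0.1225 m and z of cart_a in the frame of cradle_floor between -0.004 and 0.01 m and x of cart_b in the frame of cradle_floor between -0.0425 and 0.0425 m and y of cart_b in the frame of cradle_floor between -0.1225 and 0.1225 m and z of cart_b in the frame of cradle_floor between -0.004 and 0.01 m and x of cart_c in the frame of cradle_floor between -0.0425 and 0.0425 m and y of cart_c in the frame of cradle_floor between -0.1225 and 0.1225 m and z of cart_c in the frame of cradle_floor between -0.004 and 0.01 m and x of case_yellow in the frame of mat_top between -0.085 and 0.085 m and y of case_yellow in the frame of mat_top between -0.085 and 0.085 m and z of case_yellow in the frame of mat_top between -0.01 and 0.065 m and x of case_red in the frame of mat_top between -0.085 and 0.085 m and y of case_red in the frame of mat_top between -0.085 and 0.085 m and z of case_red in the frame of mat_top between -0.01 and 0.065 m and value of joint cradle between 0.576 and 0.82 rad), for 1.5 s.
3. the cradle is back level (within 3.4 degrees) with every cartridge still in it (x of cart_a in the frame of cradle_floor between -0.0425 and 0.0425 m and y of cart_a in the frame of cradle_floor between -0.1225 and 0.1225 m and z of cart_a in the frame of cradle_floor between -0.004 and 0.01 m and x of cart_b in the frame of cradle_floor between -0.0425 and 0.0425 m and y of cart_b in the frame of cradle_floor between -0.1225 and 0.1225 m and z of cart_b in the frame of cradle_floor between -0.004 and 0.01 m and x of cart_c in the frame of cradle_floor between -0.0425 and 0.0425 m and y of cart_c in the frame of cradle_floor between -0.1225 and 0.1225 m and z of cart_c in the frame of cradle_floor between -0.004 and 0.01 m and value of joint cradle below 0.06 rad), for 0.2 s.
At the end, for the whole second after the job is handed in: Every cartridge stands flat (within 8 degrees) and at rest on the floor of the kit drawer, the drawer is fully home (within 6 mm), the cradle is level (within 3.4 degrees) and every fastener case rests on the green mat (its centre over the mat) (x of cart_a in the frame of drawer_floor between -0.12 and 0.12 m and y of cart_a in the frame of drawer_floor between -0.118 and 0.118 m and z of cart_a in the frame of drawer_floor between -0.004 and 0.01 m and angle between each of cart_a, cart_b, cart_c's own z axis and vertical below 0.15 rad and linear speed of each of cart_a, cart_b, cart_c below 0.03 m/s and x of cart_b in the frame of drawer_floor between -0.12 and 0.12 m and y of cart_b in the frame of drawer_floor between -0.118 and 0.118 m and z of cart_b in the frame of drawer_floor between -0.004 and 0.01 m and x of cart_c in the frame of drawer_floor between -0.12 and 0.12 m and y of cart_c in the frame of drawer_floor between -0.118 and 0.118 m and z of cart_c in the frame of drawer_floor between -0.004 and 0.01 m and x of case_yellow in the frame of mat_top between -0.085 and 0.085 m and y of case_yellow in the frame of mat_top between -0.085 and 0.085 m and z of case_yellow in the frame of mat_top between -0.01 and 0.065 m and x of case_red in the frame of mat_top between -0.085 and 0.085 m and y of case_red in the frame of mat_top between -0.085 and 0.085 m and z of case_red in the frame of mat_top between -0.01 and 0.065 m and value of joint kit_drawer0 below 0.006 m and value of joint cradle below 0.06 rad); the robot touches nothing.
It fails at once if the cradle is tipped beyond 57 degrees (value of joint cradle above 1 rad).
It fails at once if a bystander (ring, bottle, tweezers, cup) is moved more than 40 mm (distance of any of housing_ring, solvent_bottle, tweezers, swab_cup from where it was at the start of the episode above 0.04 m).
Of case_yellow, case_red only 1 to 2 are there at a start; the rules pass over those that are not, and their reading is None.
Of cart_a, cart_b, cart_c only 2 to 3 are there at a start; the rules pass over those that are not, and their reading is None.
At some moment in a run one of cart_a, cart_b, cart_c, case_yellow, case_red may be knocked a few centimetres aside while the robot is not near it.
Once in a run the grip may slacken for a moment while it holds something.
It also fails if it takes over 210 s, if anything falls off the work surface, if the arm or the gripper's body presses on something with over 40 N, if the wrist force passes 120 N, or if a joint passes its speed limit or range.

### The arm

A 6-joint arm with a two-finger parallel gripper is mounted at the origin on the work surface. World frame = base frame: x ahead of the robot, y to its left, z up, the work surface at z = 0. Lengths are in m, angles in rad, forces in N, time in s.
With the tool pointing down it reaches from about 0.35 to 0.775 m from the base axis. Payload 5.5 kg.
Tool frame: the origin (TCP) lies between the finger pads; the fingertips stand 19 mm ahead of it and the grasp point (between the pads) is the TCP; z points along the fingers, y is the line along which they close (so a half turn about z gives the same grasp; the last joint's range is limited). The gripper opens to 85 mm and grips with 20 to 120 N. Pads are 22 mm wide; open, the fingers measure 114 mm over their backs; the gripper's body (76 mm by 85 mm) begins 54 mm behind the grasp point. The pads swing forward as they close: fully open they stand 13 mm farther back than shut.
Start: joints at [0.989, 0.313, 0.046, 1.304, 0, 1.431], TCP at [0.246, 0.52, 0.25] pointing down, gripper open.
Joint ranges: [-2.76, 2.76], [-0.86, 1.69], [-1.03, 1.26], [-2.2, 2.34], [-1.47, 1.5], [-3.14, 3.14]. Speed limits (rad/s): [2.57, 2.57, 3.14, 3.14, 3.14, 3.14].

### API

Orientations are given as a unit quaternion [w, x, y, z].
In Python, from workcell import env gives the robot as it stands.
- The arm moves only by the shell command python3 -m pendant 'ROWS' [FORCE]. ROWS is JSON, a list of rows, each an object with "travel": the shift along the tool's x, y, z scaled (see below), a list of three; "rot": the turn, a rotation vector about the tool's x, y, z scaled (see below), a list of three; "fingers": the opening, from -1 (shut) to 1 (fully open). In form: [{"travel": [dx, dy, dz], "rot": [wx, wy, wz], "fingers": fingers}, ...]. A call has 1 to 10 rows; each row is the pose to reach, as a shift and turn from the pose commanded when the call began, along the tool's axes at that moment; what a row does not reach only later rows make up. The controller multiplies each number of a shift by 0.12 m and each number of a turn by 60 degrees. A row lasts 1/10 s, in which the tool goes at most 50 mm and 8.59 degrees, less where a joint would pass 70% of its speed; a pose out of reach is approached as far as the arm can. A call with a number of a shift or a turn outside -1 to 1 is refused whole. A call with a gripper value outside its range is refused whole. The fingers move at their own pace and stop on an object; FORCE is the grip in N (left out, the last holds). Time passes only in rows, so rows that repeat a pose let the fingers close. It gives the time, the measured TCP pose, the force, the opening and the grip force at its end, in the units of the state.
- env.get_state(): the state, without advancing time (a new reading comes with each control period).
- env.read_camera(name): name is "side" or "top" or "wrist"; returns (picture, depth): 384x512x3 uint8, blue, green, red; 384x512 float32, m along the optical axis (not along the pixel's ray), 0 where there is no reading.
- env.camera_model(name): a dict with "fovy" (degrees; the focal length in pixels is half the picture's height over the tangent of half this angle, whatever the lens; pixels are square), "cx", "cy" (the principal point, pixels), "k1" (the pictures are not rectified: a ray, as slopes to the right and down, at radius r is drawn at 1 + k1 r^2 times it, then the intrinsics apply), "rvec" (rotation vector, rad) and "tvec" (3), from world to camera coordinates, as OpenCV has them; the wrist camera has in their place "T_tool_cam" (4x4, takes a point from camera to tool coordinates, whose origin is the TCP and whose axes are the flange's). Camera axes: x right, y down, z forward; pixel columns grow to the right and rows downward; lengths in m; the calibration is good to about 2 mm. A picture is of the moment at which its call begins: read the wrist's pose just before it. camera_model takes no time and is no camera call.
- env.hand_in(): hands the job in; it is judged then, once.
Trained networks look in the newest picture that a camera, given by its name, has taken for a name from the list of things; names that differ only in an ending like _2 or _b are one class to them, and where a whole thing is asked for, a point or a joint stands for the part that bears it (a point fixed in the world has none). Each returns a list of dicts, best first, with "conf" (0 to 1); they miss things now and then, are a little off and sometimes report something else, mostly with a low value. They report only what shows in the picture. A call takes as long as a camera call.
- env.outline_of(camera, target): "mask" (384x512 bool, what is visible of it) and "xy" ([column, row] in pixels, amid what is visible of it).
The state is a dict: "clock": time; "joint_pos": joint angles; "qvel": joint speeds; "tau": joint torques, N m; "tcp_pos": TCP position; "orientation": TCP orientation; "wrist_force": force on the tool from outside, world axes, zero at the start; "ft_torque": the same for the moment, N m; "finger_gap": finger opening in m; "grip_force": force on a finger pad.
Only numpy, scipy, OpenCV 4.12 (cv2) and the standard library are available. Lean on these libraries where they do the work, as an engineer would, in place of code of your own. Each camera call takes 0.05 s, during which the arm holds its last target. There are 200 camera calls.

## Working session

There is one attempt and no reset: what is moved stays moved. The work goes in short steps, Python scripts to look and compute and a shell command to move; the robot and the scene stay as the last step left them, time stands still between calls to the robot, and variables do not carry over. Pictures are saved under pics/ and viewed, at most 14 in all, crops included, and the job is handed in when it is done.

```bash
ls; mkdir -p pics
cat > h.py <<'E'
import numpy as np, cv2
from scipy.spatial.transform import Rotation as R
from workcell import env
def cam(name):
    m=env.camera_model(name); f=192/np.tan(np.radians(m['fovy'])/2)
    if 'T_tool_cam' in m:
        s=env.get_state(); q=s['orientation']; T=np.eye(4); T[:3,:3]=R.from_quat([q[1],q[2],q[3],q[0]]).as_matrix(); T[:3,3]=s['tcp_pos']
        T=T@np.array(m['T_tool_cam'])
    else:
        Rm=cv2.Rodrigues(np.array(m['rvec'],float))[0]; T=np.eye(4); T[:3,:3]=Rm.T; T[:3,3]=-Rm.T@np.array(m['tvec'],float).ravel()
    return dict(f=f,cx=m['cx'],cy=m['cy'],k=m['k1'],T=T)
def rays(c,uv):
    d=(np.atleast_2d(uv)-[c['cx'],c['cy']])/c['f']; s=d.copy()
    for _ in range(8): s=d/(1+c['k']*(s**2).sum(1,keepdims=True))
    return np.c_[s,np.ones(len(s))]
def onplane(c,uv,z):
    d=rays(c,uv)@c['T'][:3,:3].T; o=c['T'][:3,3]
    return o+d*((z-o[2])/d[:,2:3])
def cloud(c,dep):
    v,u=np.mgrid[:384,:512]; r=rays(c,np.c_[u.ravel(),v.ravel()])
    P=(r*dep.ravel()[:,None])@c['T'][:3,:3].T+c['T'][:3,3]
    P[dep.ravel()<=0]=np.nan
    return P.reshape(384,512,3)
def shot(name):
    c=cam(name); im,d=env.read_camera(name); return c,im,cloud(c,d)
def plan(p,yaw_rot=None):
    s=env.get_state(); q=s['orientation']; M=R.from_quat([q[1],q[2],q[3],q[0]]).as_matrix()
    return M.T@(np.array(p)-s['tcp_pos'])/0.12
E
python3 - <<'E'
from h import *
np.set_printoptions(precision=3,suppress=True)
for n in ['top','side']:
    c,im,P=shot(n); cv2.imwrite(f'pics/{n}0.png',im); np.save(n+'P.npy',P)
    print(n,c['T'][:3,3])
    for t in ['cart_a','case_yellow','case_red','cradle_floor','cradle_handle','mat_top','drawer_floor','kit_drawer0_handle','housing_ring','solvent_bottle','tweezers','swab_cup']:
        for o in env.outline_of(n,t)[:4]:
            m=o['mask']; Q=P[m]; Q=Q[~np.isnan(Q[:,0])]
            if len(Q): print(t,round(o['conf'],2),np.round(o['xy']),m.sum(),'med',np.median(Q,0),'lo',np.percentile(Q,3,axis=0),'hi',np.percentile(Q,97,axis=0))
s=env.get_state();print(s['clock'],s['orientation'],s['tcp_pos'],s['finger_gap'])
print(env.camera_model('wrist'))
E
```

```text
pics
top [ 0.36  -0.001  1.429]
cart_a 0.76 [164. 199.] 333 med [0.59  0.296 0.011] lo [ 0.564  0.271 -0.002] hi [0.622 0.325 0.05 ]
cart_a 0.68 [259. 247.] 301 med [ 0.44  -0.016  0.012] lo [ 0.417 -0.042  0.002] hi [0.467 0.012 0.051]
cart_a 0.52 [237. 241.] 70 med [0.46  0.05  0.004] lo [ 0.431  0.045 -0.004] hi [0.491 0.056 0.01 ]
cart_a 0.5 [198. 247.] 270 med [0.427 0.166 0.013] lo [0.402 0.143 0.007] hi [0.452 0.193 0.051]
case_yellow 0.71 [221. 194.] 323 med [0.591 0.114 0.088] lo [0.566 0.093 0.04 ] hi [0.622 0.136 0.094]
case_red 0.29 [165. 197.] 287 med [0.59  0.296 0.012] lo [0.567 0.273 0.006] hi [0.62  0.325 0.05 ]
cradle_floor 0.76 [249. 194.] 2212 med [0.603 0.019 0.036] lo [ 0.517 -0.08   0.017] hi [0.656 0.151 0.058]
cradle_handle 0.9 [250. 191.] 1978 med [0.606 0.015 0.036] lo [ 0.522 -0.077  0.028] hi [0.656 0.151 0.057]
mat_top 0.72 [149. 256.] 2805 med [0.407 0.334 0.   ] lo [ 0.328  0.256 -0.005] hi [0.485 0.416 0.006]
mat_top 0.33 [217. 195.] 321 med [0.594 0.114 0.088] lo [0.567 0.093 0.046] hi [0.626 0.136 0.094]
drawer_floor 0.64 [249. 192.] 2022 med [0.604
[... 3287 characters left out ...]
 [ 0.651 -0.162  0.08 ]
swab_cup 0.76 [335. 183.] 729 med [ 0.782 -0.092  0.046] lo [ 0.754 -0.119  0.007] hi [ 0.812 -0.062  0.07 ]
swab_cup 0.61 [254. 195.] 2717 med [0.598 0.015 0.042] lo [ 0.514 -0.08   0.032] hi [0.655 0.137 0.058]
swab_cup 0.55 [208. 247.] 574 med [ 0.434 -0.025  0.012] lo [ 0.411 -0.047  0.001] hi [0.465 0.01  0.05 ]
1.3 [0.    0.219 0.976 0.   ] [0.246 0.52  0.25 ] 0.0855325550240842
{'fovy': 68.50358258834281, 'cx': 255.77713806329496, 'cy': 196.16495631304423, 'k1': -0.007603888896758642, 'T_tool_cam': array([[-0.002, -0.957, -0.291,  0.075],
       [ 1.   , -0.001, -0.001, -0.001],
       [ 0.001, -0.291,  0.957, -0.124],
       [ 0.   ,  0.   ,  0.   ,  1.   ]])}
```

Run:
```python
import cv2
for n in ['top','side']:
    im=cv2.imread(f'pics/{n}0.png'); cv2.imwrite(f'pics/{n}0b.png',cv2.resize(im,(768,576),interpolation=cv2.INTER_CUBIC))
```

```text
(no output)
```

View pics/top0b.png

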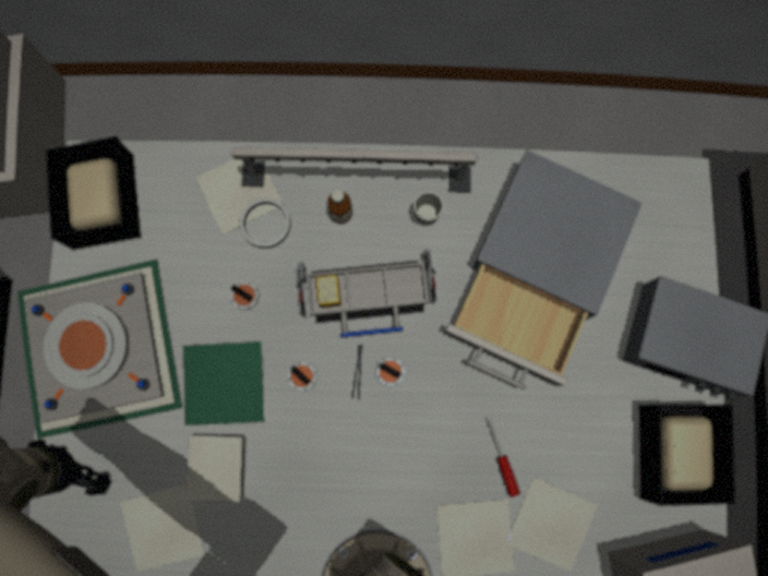

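View pics/side0b.png

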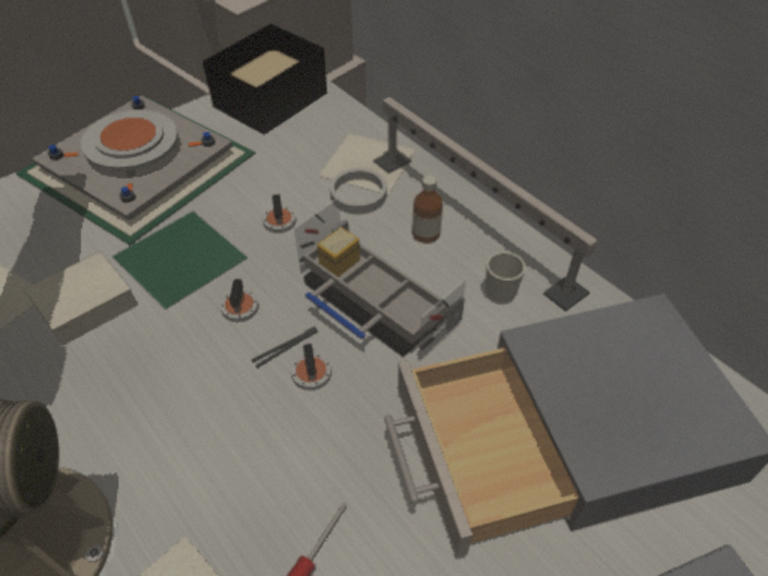

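Run:
```python
from h import *
np.set_printoptions(precision=4,suppress=True)
A=[np.load(n+'P.npy') for n in ('top','side')]
Q=np.concatenate([p.reshape(-1,3) for p in A]); Q=Q[~np.isnan(Q[:,0])]
def sel(x0,x1,y0,y1,z0,z1):
    return Q[(Q[:,0]>x0)&(Q[:,0]<x1)&(Q[:,1]>y0)&(Q[:,1]<y1)&(Q[:,2]>z0)&(Q[:,2]<z1)]
def rect(q): 
    (c,s,a)=cv2.minAreaRect((q[:,:2]*1000).astype(np.float32)); return np.round(c,1),np.round(s,1),round(a,1)
for nm,x,y in [('c1',.592,.297),('c2',.441,-.015),('c3',.427,.168)]:
    q=sel(x-.045,x+.045,y-.045,y+.045,.042,.056); f=sel(x-.045,x+.045,y-.045,y+.045,.006,.018)
    print(nm,'bar',len(q),rect(q),np.median(q[:,2]),'flange',rect(f))
q=sel(.54,.65,.07,.16,.083,.1);print('case',rect(q),np.median(q,0))
for nm,b in [('cradle walls',(.50,.68,-.13,.18,.045,.065)),('cradfloor',(.5,.68,-.12,.06,.031,.0395)),('handle',(.49,.535,-.1,.15,.04,.056)),('drawerfl',(.40,.67,-.42,-.14,.018,.027)),('drwalls',(.40,.67,-.42,-.14,.062,.075)),('dhandle',(.35,.425,-.4,-.15,.04,.07)),('mat',(.3,.5,.23,.44,-.003,.006))]:
    q=sel(*b); print(nm,len(q),rect(q) if len(q) else '', np.median(q,0) if len(q) else '')
```

```text
c1 bar 129 (array([592.2, 297.6]), array([49.6, 13.8]), 58.6) 0.04762527000512362 flange (array([591.4, 296.3]), array([62.9, 60.6]), 56.8)
c2 bar 170 (array([439.2, -17.2]), array([48.4, 14.1]), 62.3) 0.04865203731894008 flange (array([438.8, -17.8]), array([63.9, 61.3]), 76.0)
c3 bar 162 (array([425.6, 166.7]), array([52.6, 14.2]), 50.0) 0.048592574103391684 flange (array([424.4, 168.1]), array([62.3, 69.2]), 2.2)
case (array([595.5, 114. ]), array([59.9, 46.8]), 8.0) [0.5938 0.1124 0.0888]
cradle walls 2451 (array([589.4,  26.3]), array([161.4, 296.5]), 4.3) [0.5808 0.0407 0.0526]
cradfloor 1892 (array([591.2, -26. ]), array([138.8, 177.2]), 13.2) [ 0.6154 -0.0142  0.0352]
handle 432 (array([524.2,  23.3]), array([ 29.9, 129.8]), 4.8) [0.5181 0.0283 0.048 ]
drawerfl 9048 (array([ 551.9, -282.6]), array([266.9, 183.5]), 66.8) [ 0.5616 -0.2924  0.0219]
drwalls 1470 (array([ 526.6, -271.8]), array([269.9, 200.8]), 65.9) [ 0.5015 -0.2805  0.0691]
dhandle 237 (array([ 416.1, -311. ]), array([123.5,  17.7]), 89.9) [ 0.4192 -0.2849  0.0577]
mat 7469 (array([400., 335.]), array([199.9, 209.9]), 0.0) [0.398  0.3301 0.0007]
```

The top view shows three cartridges (bar grips at about (243,295), (301,375) and (391,371) px of 768). The yellow case is in the left pocket at (328,290), with no red case; the mat is at (223,383) and the open drawer is on the right, yawed about -24°. I'll move above the case and measure with the wrist camera.

```bash
cat >> h.py <<'E'
np.set_printoptions(precision=4,suppress=True)
def rect(q):
    (c,s,a)=cv2.minAreaRect((q[:,:2]*1000).astype(np.float32)); return np.round(c,1),np.round(s,1),round(a,1)
def psi():
    s=env.get_state(); q=s['orientation']; M=R.from_quat([q[1],q[2],q[3],q[0]]).as_matrix()
    return np.degrees(np.arctan2(M[1,1],M[0,1])),M
def sel(Q,x0,x1,y0,y1,z0,z1):
    Q=Q.reshape(-1,3); Q=Q[~np.isnan(Q[:,0])]
    return Q[(Q[:,0]>x0)&(Q[:,0]<x1)&(Q[:,1]>y0)&(Q[:,1]<y1)&(Q[:,2]>z0)&(Q[:,2]<z1)]
def rob(q): # robust rect: drop isolated
    from scipy.spatial import cKDTree
    n=np.array([len(i) for i in cKDTree(q[:,:2]).query_ball_point(q[:,:2],.004)]); return rect(q[n>np.median(n)*.3])
E
python3 -m pendant '[{"travel":[-1,-0.5,0],"rot":[0,0,0.978],"fingers":1},{"travel":[-1,-0.5,0],"rot":[0,0,0.978],"fingers":1},{"travel":[-1,-0.5,0],"rot":[0,0,0.978],"fingers":1},{"travel":[-1,-0.5,0],"rot":[0,0,0.978],"fingers":1},{"travel":[-1,-0.5,0],"rot":[0,0,0.978],"fingers":1},{"travel":[-1,-0.5,0],"rot":[0,0,0.978],"fingers":1},{"travel":[-1,-0.5,0],"rot":[0,0,0.978],"fingers":1},{"travel":[-1,-0.5,0],"rot":[0,0,0.978],"fingers":1}]'
python3 -m pendant '[{"travel":[-0.45,0.32,0],"rot":[0,0,0],"fingers":1},{"travel":[-0.91,0.65,0],"rot":[0,0,0],"fingers":1},{"travel":[-0.91,0.65,0],"rot":[0,0,0],"fingers":1}]'
python3 -m pendant '[{"travel":[-0.45,0.32,0],"rot":[0,0,0],"fingers":1},{"travel":[-0.91,0.65,0],"rot":[0,0,0],"fingers":1},{"travel":[-0.91,0.65,0],"rot":[0,0,0],"fingers":1}]'
python3 -m pendant '[{"travel":[-0.45,0.32,0],"rot":[0,0,0],"fingers":1},{"travel":[-0.91,0.65,0],"rot":[0,0,0],"fingers":1},{"travel":[-0.91,0.65,0],"rot":[0,0,0],"fingers":1},{"travel":[-0.91,0.65,0],"rot":[0,0,0],"fingers":1},{"travel":[-0.91,0.65,0],"rot":[0,0,0],"fingers":1}]'
python3 - <<'E'
from h import *
c,im,P=shot('wrist'); cv2.imwrite('pics/w1.png',im); np.save('w1P.npy',P)
print(psi()[0],env.get_state()['tcp_pos'],env.get_state()['joint_pos'])
for t in ['case_yellow','cradle_floor','cradle_handle']:
    for o in env.outline_of('wrist',t)[:2]:
        Q=P[o['mask']];Q=Q[~np.isnan(Q[:,0])]; print(t,o['conf'],np.median(Q,0),np.percentile(Q,[3,97],axis=0))
q=sel(P,.54,.65,.07,.16,.082,.1);print('case',rob(q),np.median(q,0))
q=sel(P,.5,.68,-.14,.2,.06,.2);print('high',rob(q),np.median(q,0))
E
```

```text
clock: 2.1
tcp_pos: [0.3288, 0.4142, 0.2504]
orientation: [-0.0, 0.669, 0.743, 0.0]
wrist_force: [-0.4, 0.8, -0.8]
finger_gap: 0.0857
grip_force: 0.0
clock: 2.4
tcp_pos: [0.419, 0.3123, 0.2504]
orientation: [0.0, 0.668, 0.744, 0.0]
wrist_force: [0.8, 0.2, 0.4]
finger_gap: 0.0855
grip_force: 0.0
clock: 2.7
tcp_pos: [0.5085, 0.2111, 0.2504]
orientation: [0.0, 0.668, 0.744, 0.0]
wrist_force: [-0.7, -0.1, 0.1]
finger_gap: 0.0852
grip_force: 0.0
clock: 3.2
tcp_pos: [0.5958, 0.1123, 0.2498]
orientation: [-0.001, 0.669, 0.743, -0.0]
wrist_force: [-1.3, 1.2, 0.1]
finger_gap: 0.0852
grip_force: 0.0
6.093342121604556 [0.5952 0.1132 0.25  ] [0.0553 0.3753 0.134  1.3304 0.0005 1.5197]
case_yellow 0.81 [0.5956 0.1188 0.0903] [[0.5684 0.0939 0.0488]
 [0.6228 0.1382 0.0918]]
cradle_floor 0.74 [0.6035 0.0233 0.0375] [[ 0.517  -0.0821  0.0351]
 [ 0.6538  0.1537  0.058 ]]
cradle_handle 0.33 [0.4346 0.0496 0.006 ] [[0.3839 0.0448 0.0001]
 [0.4922 0.0612 0.0082]]
case (array([596.1, 113.9]), array([57.9, 44.6]), 8.1) [0.5961 0.1159 0.0904]
high (array([589.5,  25.3]), array([320.6, 110.1]), 84.4) [0.5971 0.1228 0.0905]
```

View pics/w1.png

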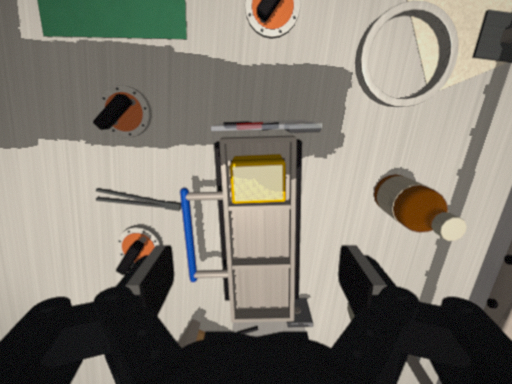

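```bash
python3 -m pendant '[{"travel":[0,0.01,0.4],"rot":[0,0,-0.033],"fingers":1},{"travel":[0,0.01,0.8],"rot":[0,0,-0.033],"fingers":1},{"travel":[0,0.01,0.9],"rot":[0,0,-0.033],"fingers":1},{"travel":[0,0.01,0.9],"rot":[0,0,-0.033],"fingers":1}]'
python3 -m pendant '[{"travel":[0,0,0.2],"rot":[0,0,0],"fingers":1},{"travel":[0,0,0.4],"rot":[0,0,0],"fingers":1},{"travel":[0,0,0.54],"rot":[0,0,0],"fingers":1},{"travel":[0,0,0.54],"rot":[0,0,0],"fingers":1}]'
python3 -m pendant '[{"travel":[0,0,0],"rot":[0,0,0],"fingers":-1},{"travel":[0,0,0],"rot":[0,0,0],"fingers":-1},{"travel":[0,0,0],"rot":[0,0,0],"fingers":-1},{"travel":[0,0,0],"rot":[0,0,0],"fingers":-1},{"travel":[0,0,0],"rot":[0,0,0],"fingers":-1},{"travel":[0,0,0],"rot":[0,0,0],"fingers":-1},{"travel":[0,0,0],"rot":[0,0,0],"fingers":-1}]' 40
python3 - <<'E'
from h import *
P=np.load('w1P.npy')
q=sel(P,.52,.68,-.12,.17,.046,.062)
# cradle axes: fit via plane walls: search yaw that makes wall points sharpest
best=None
for a in np.arange(0,12,.2):
    t=np.radians(a);u=q[:,:2]@[np.cos(t),np.sin(t)]; h=np.histogram(u,np.arange(.4,.8,.002))[0]; s=(h**2).sum()
    if best is None or s>best[0]: best=(s,a,h)
print(best[1]); t=np.radians(best[1]); u=q[:,:2]@[np.cos(t),np.sin(t)]; v=q[:,:2]@[-np.sin(t),np.cos(t)]
for w,r in((u,.004),(v,.004)):
    h,e=np.histogram(w,np.arange(-.2,.8,r)); print([(round(e[i],3),int(h[i])) for i in np.where(h>40)[0]])
q=sel(P,.48,.535,-.08,.1,.04,.056);m=q; u=m[:,:2]@[np.cos(t),np.sin(t)]; v=m[:,:2]@[-np.sin(t),np.cos(t)]
h,e=np.histogram(u,np.arange(.45,.6,.004));print('handle u',[(round(e[i],3),int(h[i])) for i in np.where(h>20)[0]]); k=(u<e[h.argmax()]+.008);print(np.percentile(u[k],[2,50,98]),np.percentile(v[k],[2,98]),np.percentile(m[k,2],[50,98]))
E
```

```text
clock: 3.8
tcp_pos: [0.5947, 0.1139, 0.1407]
orientation: [-0.002, 0.656, 0.755, -0.002]
wrist_force: [-0.7, 0.3, 0.1]
finger_gap: 0.0856
grip_force: 0.0
clock: 4.2
tcp_pos: [0.597, 0.1135, 0.0781]
orientation: [-0.0, 0.656, 0.755, -0.0]
wrist_force: [-0.2, -0.7, 0.5]
finger_gap: 0.0853
grip_force: 0.0
clock: 4.9
tcp_pos: [0.5986, 0.1134, 0.0803]
orientation: [0.001, 0.656, 0.755, 0.002]
wrist_force: [-0.6, -0.1, 6.0]
finger_gap: 0.0573
grip_force: 43.7
7.4
[(np.float64(0.512), 47), (np.float64(0.516), 140), (np.float64(0.52), 120), (np.float64(0.528), 44), (np.float64(0.532), 46), (np.float64(0.536), 49), (np.float64(0.54), 47), (np.float64(0.544), 42), (np.float64(0.548), 45), (np.float64(0.552), 48), (np.float64(0.556), 46), (np.float64(0.56), 42), (np.float64(0.564), 566), (np.float64(0.568), 446), (np.float64(0.572), 111), (np.float64(0.576), 115), (np.float64(0.58), 112), (np.float64(0.584), 117), (np.float64(0.588), 117), (np.float64(0.592), 112), (np.float64(0.596), 120), (np.float64(0.6), 117), (np.float64(0.604), 115), (np.float64(0.608), 117), (np.float64(0.612), 109), (np
[... 724 characters left out ...]
np.float64(-0.056), 47), (np.float64(-0.052), 41), (np.float64(-0.048), 41), (np.float64(-0.04), 42), (np.float64(-0.008), 119), (np.float64(-0.004), 315), (np.float64(0.004), 64), (np.float64(0.008), 131), (np.float64(0.012), 144), (np.float64(0.02), 42), (np.float64(0.04), 42), (np.float64(0.056), 142), (np.float64(0.06), 44), (np.float64(0.068), 42), (np.float64(0.072), 143), (np.float64(0.076), 299), (np.float64(0.084), 59)]
handle u [(np.float64(0.51), 143), (np.float64(0.514), 296), (np.float64(0.518), 376), (np.float64(0.522), 56), (np.float64(0.526), 32), (np.float64(0.53), 29), (np.float64(0.534), 30), (np.float64(0.538), 21)]
[0.5118 0.518  0.5244] [-0.1028  0.0196] [0.0499 0.0519]
```

```bash
python3 -m pendant '[{"travel":[0,0,-0.3],"rot":[0,0,0],"fingers":-1},{"travel":[0,0,-0.6],"rot":[0,0,0],"fingers":-1},{"travel":[0,0,-0.9],"rot":[0,0,0],"fingers":-1},{"travel":[0,0,-0.9],"rot":[0,0,0],"fingers":-1}]' 
python3 -m pendant '[{"travel":[0.35,-0.21,0],"rot":[0,0,0],"fingers":-1},{"travel":[0.72,-0.43,0],"rot":[0,0,0],"fingers":-1},{"travel":[0.72,-0.43,0],"rot":[0,0,0],"fingers":-1}]' 
python3 -m pendant '[{"travel":[0.35,-0.21,0],"rot":[0,0,0],"fingers":-1},{"travel":[0.72,-0.43,0],"rot":[0,0,0],"fingers":-1},{"travel":[0.72,-0.43,0],"rot":[0,0,0],"fingers":-1}]' 
python3 -m pendant '[{"travel":[0.35,-0.21,0],"rot":[0,0,0],"fingers":-1},{"travel":[0.72,-0.43,0],"rot":[0,0,0],"fingers":-1},{"travel":[0.72,-0.43,0],"rot":[0,0,0],"fingers":-1},{"travel":[0.72,-0.43,0],"rot":[0,0,0],"fingers":-1}]'
```

```text
clock: 5.3
tcp_pos: [0.6003, 0.1133, 0.1925]
orientation: [0.004, 0.656, 0.755, 0.004]
wrist_force: [1.4, 0.3, -1.3]
finger_gap: 0.0577
grip_force: 44.1
clock: 5.6
tcp_pos: [0.5296, 0.1949, 0.1856]
orientation: [-0.002, 0.654, 0.756, -0.0]
wrist_force: [0.1, -1.1, -2.1]
finger_gap: 0.0571
grip_force: 44.1
clock: 5.9
tcp_pos: [0.467, 0.273, 0.1855]
orientation: [-0.001, 0.654, 0.757, -0.0]
wrist_force: [0.6, -0.4, -1.1]
finger_gap: 0.0574
grip_force: 44.1
clock: 6.3
tcp_pos: [0.4073, 0.3488, 0.1855]
orientation: [0.0, 0.655, 0.756, 0.0]
wrist_force: [0.5, 0.1, -1.7]
finger_gap: 0.0574
grip_force: 44.0
```

```bash
python3 -m pendant '[{"travel":[0,0,0.35],"rot":[0,0,0],"fingers":-1},{"travel":[0,0,0.65],"rot":[0,0,0],"fingers":-1},{"travel":[0,0,0.85],"rot":[0,0,0],"fingers":-1},{"travel":[0,0,0.85],"rot":[0,0,0],"fingers":-1}]' 
python3 -m pendant '[{"travel":[0,0,0.15],"rot":[0,0,0],"fingers":-1},{"travel":[0,0,0.3],"rot":[0,0,0],"fingers":-1},{"travel":[0,0,0.3],"rot":[0,0,0],"fingers":-1},{"travel":[0,0,0.3],"rot":[0,0,0],"fingers":1},{"travel":[0,0,0.3],"rot":[0,0,0],"fingers":1},{"travel":[0,0,0.3],"rot":[0,0,0],"fingers":1},{"travel":[0,0,0.3],"rot":[0,0,0],"fingers":1}]' 
python3 -m pendant '[{"travel":[0,0,-0.3],"rot":[0,0,0],"fingers":1},{"travel":[0,0,-0.7],"rot":[0,0,0],"fingers":1},{"travel":[0,0,-1],"rot":[0,0,0],"fingers":1},{"travel":[0,0,-1],"rot":[0,0,0],"fingers":1}]' 
python3 -m pendant '[{"travel":[-0.4,0,-0.4],"rot":[0,0,0.13],"fingers":1},{"travel":[-0.8,0,-0.4],"rot":[0,0,0.26],"fingers":1},{"travel":[-1,-0.03,-0.4],"rot":[0,0,0.4],"fingers":1},{"travel":[-1,-0.03,-0.4],"rot":[0,0,0.53],"fingers":1},{"travel":[-1,-0.03,-0.4],"rot":[0,0,0.667],"fingers":1},{"travel":[-1,-0.03,-0.4],"rot":[0,0,0.667],"fingers":1},{"travel":[-1,-0.03,-0.4],"rot":[0,0,0.667],"fingers":1}]'
python3 - <<'E'
from h import *
c,im,P=shot('wrist'); cv2.imwrite('pics/w2.png',im)
print(psi()[0],env.get_state()['tcp_pos'])
for x,y in [(.426,.167),(.44,-.016),(.592,.297)]:
    q=sel(P,x-.06,x+.06,y-.06,y+.06,.042,.056); f=sel(P,x-.06,x+.06,y-.06,y+.06,.006,.018)
    if len(q)>30: print('bar',len(q),rob(q),np.median(q[:,2]),'flange',rob(f))
q=sel(P,.3,.5,.25,.43,.05,.07); print('case',len(q),rob(q) if len(q)>9 else '')
E
```

```text
clock: 6.7
tcp_pos: [0.4064, 0.3453, 0.08]
orientation: [-0.001, 0.657, 0.754, -0.003]
wrist_force: [-0.7, -0.3, -0.8]
finger_gap: 0.0573
grip_force: 44.0
clock: 7.4
tcp_pos: [0.408, 0.3485, 0.0484]
orientation: [0.0, 0.656, 0.755, 0.001]
wrist_force: [-0.5, -0.6, -0.3]
finger_gap: 0.0852
grip_force: 0.0
clock: 7.8
tcp_pos: [0.4105, 0.3503, 0.1736]
orientation: [0.002, 0.656, 0.755, 0.005]
wrist_force: [0.1, 0.7, -0.2]
finger_gap: 0.0853
grip_force: 0.0
clock: 8.5
tcp_pos: [0.4204, 0.2289, 0.2151]
orientation: [-0.0, 0.874, 0.486, -0.0]
wrist_force: [0.2, 1.4, 0.3]
finger_gap: 0.0854
grip_force: 0.0
-31.840642660151328 [0.4204 0.229  0.2152]
bar 517 (array([424.7, 168. ]), array([44.8, 14.1]), 48.5) 0.04983668840594141 flange (array([425.2, 168.5]), array([58.6, 60.9]), 60.6)
bar 871 (array([591.7, 297.3]), array([41.4, 14.6]), 58.9) 0.04961622864175036 flange (array([591.5, 298. ]), array([57.7, 62.1]), 37.2)
case 3024 (array([407.4, 348.6]), array([58.2, 44.1]), 8.0)
```

View pics/w2.png

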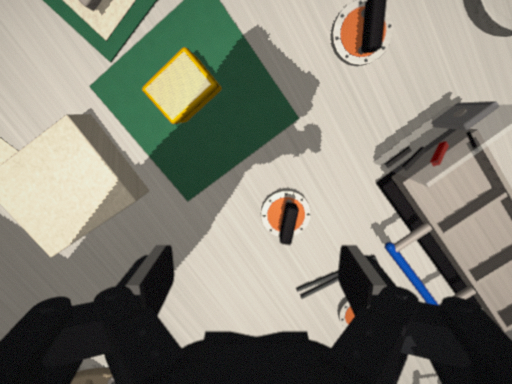

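```bash
python3 -m pendant '[{"travel":[-0.2,0.15,0.3],"rot":[0,0,0.08],"fingers":0.2},{"travel":[-0.412,0.3,0.6],"rot":[0,0,0.16],"fingers":0.2},{"travel":[-0.412,0.3,0.85],"rot":[0,0,0.16],"fingers":0.2},{"travel":[-0.412,0.3,0.85],"rot":[0,0,0.16],"fingers":0.2}]' 
python3 -m pendant '[{"travel":[0,0,0.25],"rot":[0,0,0],"fingers":0.2},{"travel":[0,0,0.5],"rot":[0,0,0],"fingers":0.2},{"travel":[0,0,0.63],"rot":[0,0,0],"fingers":0.2},{"travel":[0,0,0.63],"rot":[0,0,0],"fingers":0.2},{"travel":[0,0,0.63],"rot":[0,0,0],"fingers":-1},{"travel":[0,0,0.63],"rot":[0,0,0],"fingers":-1},{"travel":[0,0,0.63],"rot":[0,0,0],"fingers":-1},{"travel":[0,0,0.63],"rot":[0,0,0],"fingers":-1},{"travel":[0,0,0.63],"rot":[0,0,0],"fingers":-1}]' 50
python3 -m pendant '[{"travel":[0,0,-0.3],"rot":[0,0,0],"fingers":-1},{"travel":[0,0,-0.6],"rot":[0,0,0],"fingers":-1},{"travel":[0,0,-1],"rot":[0,0,0],"fingers":-1},{"travel":[0,0,-1],"rot":[0,0,0],"fingers":-1}]' 
python3 -m pendant '[{"travel":[0.1,0.2,-0.3],"rot":[0,0,-0.14],"fingers":-1},{"travel":[0.2,0.5,-0.3],"rot":[0,0,-0.28],"fingers":-1},{"travel":[0.4,0.8,-0.3],"rot":[0,0,-0.42],"fingers":-1},{"travel":[0.4,1,-0.3],"rot":[0,0,-0.55],"fingers":-1},{"travel":[0.4,1,-0.3],"rot":[0,0,-0.68],"fingers":-1},{"travel":[0.4,1,-0.3],"rot":[0,0,-0.815],"fingers":-1},{"travel":[0.4,1,-0.3],"rot":[0,0,-0.815],"fingers":-1}]' 
python3 -m pendant '[{"travel":[-0.06,0.2,0],"rot":[0,0,0],"fingers":-1},{"travel":[-0.13,0.4,0],"rot":[0,0,0],"fingers":-1},{"travel":[-0.13,0.4,0],"rot":[0,0,0],"fingers":-1},{"travel":[-0.13,0.4,0],"rot":[0,0,0],"fingers":-1},{"travel":[-0.13,0.4,0],"rot":[0,0,0],"fingers":-1}]'
python3 - <<'E'
from h import *
print(psi()[0],env.get_state()['tcp_pos'],plan([.597,.115,.08]))
E
```

```text
clock: 8.95
tcp_pos: [0.4217, 0.1669, 0.1099]
orientation: [-0.001, 0.912, 0.41, -0.004]
wrist_force: [-1.2, 0.6, -0.3]
finger_gap: 0.0511
grip_force: 0.0
clock: 9.85
tcp_pos: [0.4265, 0.1685, 0.0396]
orientation: [0.0, 0.912, 0.41, 0.002]
wrist_force: [-0.3, 0.5, 6.5]
finger_gap: 0.0132
grip_force: 50.6
clock: 10.25
tcp_pos: [0.4288, 0.1688, 0.1642]
orientation: [0.001, 0.912, 0.41, 0.005]
wrist_force: [1.0, -0.2, -2.5]
finger_gap: 0.0137
grip_force: 49.6
clock: 10.95
tcp_pos: [0.5462, 0.1238, 0.1929]
orientation: [-0.001, 0.661, 0.75, -0.001]
wrist_force: [0.0, -0.3, -2.0]
finger_gap: 0.0131
grip_force: 49.7
clock: 11.45
tcp_pos: [0.5951, 0.1149, 0.1935]
orientation: [-0.001, 0.661, 0.75, -0.0]
wrist_force: [-0.2, -0.1, -3.0]
finger_gap: 0.0131
grip_force: 50.0
7.203497249027265 [0.5951 0.1149 0.1935] [-0.0015  0.0171  0.946 ]
```

```bash
python3 -m pendant '[{"travel":[0,0.017,0.3],"rot":[0,0,0],"fingers":-1},{"travel":[0,0.017,0.6],"rot":[0,0,0],"fingers":-1},{"travel":[0,0.017,0.8],"rot":[0,0,0],"fingers":-1},{"travel":[0,0.017,0.9],"rot":[0,0,0],"fingers":-1},{"travel":[0,0.017,0.965],"rot":[0,0,0],"fingers":-1},{"travel":[0,0.017,0.965],"rot":[0,0,0],"fingers":-1},{"travel":[0,0.017,0.965],"rot":[0,0,0],"fingers":0.2},{"travel":[0,0.017,0.965],"rot":[0,0,0],"fingers":0.2},{"travel":[0,0.017,0.965],"rot":[0,0,0],"fingers":0.2},{"travel":[0,0.017,0.965],"rot":[0,0,0],"fingers":0.2}]' 
python3 -m pendant '[{"travel":[0,0,-0.3],"rot":[0,0,0],"fingers":0.2},{"travel":[0,0,-0.7],"rot":[0,0,0],"fingers":0.2},{"travel":[0,0,-1],"rot":[0,0,0],"fingers":0.2},{"travel":[0,0,-1],"rot":[0,0,0],"fingers":0.2}]' 
python3 -m pendant '[{"travel":[0.4,0,-0.2],"rot":[0,0,0.13],"fingers":0.2},{"travel":[0.8,0.1,-0.2],"rot":[0,0,0.26],"fingers":0.2},{"travel":[1,0.15,-0.2],"rot":[0,0,0.4],"fingers":0.2},{"travel":[1,0.15,-0.2],"rot":[0,0,0.53],"fingers":0.2},{"travel":[1,0.15,-0.2],"rot":[0,0,0.638],"fingers":0.2},{"travel":[1,0.15,-0.2],"rot":[0,0,0.638],"fingers":0.2},{"travel":[1,0.15,-0.2],"rot":[0,0,0.638],"fingers":0.2}]'
python3 - <<'E'
from h import *
c,im,P=shot('wrist'); cv2.imwrite('pics/w3.png',im)
print(psi()[0],env.get_state()['tcp_pos'])
for x,y in [(.592,.297)]:
    q=sel(P,x-.06,x+.06,y-.06,y+.06,.042,.056); f=sel(P,x-.06,x+.06,y-.06,y+.06,.006,.018)
    if len(q)>30: print('bar',len(q),rob(q),np.median(q[:,2]),'flange',rob(f)); r=rob(q)[0]/1000; print(plan([r[0],r[1],.039]))
q=sel(P,.5,.7,.05,.17,.078,.094); print('placed bar',len(q),rob(q) if len(q)>9 else '',np.median(q[:,2]))
E
```

```text
clock: 12.45
tcp_pos: [0.5989, 0.115, 0.0791]
orientation: [0.001, 0.661, 0.75, 0.001]
wrist_force: [0.8, -0.7, -0.8]
finger_gap: 0.0507
grip_force: 0.0
clock: 12.85
tcp_pos: [0.6016, 0.1151, 0.205]
orientation: [0.004, 0.661, 0.75, 0.004]
wrist_force: [0.7, -0.1, 0.2]
finger_gap: 0.0511
grip_force: 0.0
clock: 13.55
tcp_pos: [0.6007, 0.2362, 0.2218]
orientation: [-0.0, 0.87, 0.493, -0.0]
wrist_force: [-1.2, -0.8, 0.1]
finger_gap: 0.0511
grip_force: 0.0
-30.90017478703234 [0.6008 0.236  0.2219]
bar 616 (array([593.1, 299.6]), array([44.5, 14.2]), 58.6) 0.04986999310017587 flange (array([592.9, 299.4]), array([60. , 61.4]), 59.0)
[ 0.4221 -0.3268  1.524 ]
placed bar 205 (array([575.1, 149.1]), array([15.9, 65.2]), 42.5) 0.08578975129848859
```

```bash
python3 -m pendant '[{"travel":[0.2,-0.15,0.3],"rot":[0,0,0.008],"fingers":0.2},{"travel":[0.422,-0.327,0.6],"rot":[0,0,0.008],"fingers":0.2},{"travel":[0.422,-0.327,0.9],"rot":[0,0,0.008],"fingers":0.2},{"travel":[0.422,-0.327,0.9],"rot":[0,0,0.008],"fingers":0.2}]' 
python3 -m pendant '[{"travel":[0,0,0.25],"rot":[0,0,0],"fingers":0.2},{"travel":[0,0,0.5],"rot":[0,0,0],"fingers":0.2},{"travel":[0,0,0.63],"rot":[0,0,0],"fingers":0.2},{"travel":[0,0,0.63],"rot":[0,0,0],"fingers":0.2},{"travel":[0,0,0.63],"rot":[0,0,0],"fingers":-1},{"travel":[0,0,0.63],"rot":[0,0,0],"fingers":-1},{"travel":[0,0,0.63],"rot":[0,0,0],"fingers":-1},{"travel":[0,0,0.63],"rot":[0,0,0],"fingers":-1},{"travel":[0,0,0.63],"rot":[0,0,0],"fingers":-1}]' 50
python3 -m pendant '[{"travel":[0,0,-0.3],"rot":[0,0,0],"fingers":-1},{"travel":[0,0,-0.6],"rot":[0,0,0],"fingers":-1},{"travel":[0,0,-1],"rot":[0,0,0],"fingers":-1},{"travel":[0,0,-1],"rot":[0,0,0],"fingers":-1}]' 
python3 -m pendant '[{"travel":[0,0,-0.4],"rot":[0,0,-0.13],"fingers":-1},{"travel":[-0.3,0.2,-0.4],"rot":[0,0,-0.26],"fingers":-1},{"travel":[-0.6,0.4,-0.4],"rot":[0,0,-0.39],"fingers":-1},{"travel":[-0.8,0.68,-0.4],"rot":[0,0,-0.52],"fingers":-1},{"travel":[-1,0.68,-0.4],"rot":[0,0,-0.64],"fingers":-1},{"travel":[-1,0.68,-0.4],"rot":[0,0,-0.64],"fingers":-1},{"travel":[-1,0.68,-0.4],"rot":[0,0,-0.64],"fingers":-1}]' 
python3 -m pendant '[{"travel":[-0.3,0,0],"rot":[0,0,0],"fingers":-1},{"travel":[-0.6,-0.076,0],"rot":[0,0,0],"fingers":-1},{"travel":[-0.995,-0.076,0],"rot":[0,0,0],"fingers":-1},{"travel":[-0.995,-0.076,0],"rot":[0,0,0],"fingers":-1},{"travel":[-0.995,-0.076,0],"rot":[0,0,0],"fingers":-1},{"travel":[-0.995,-0.076,0],"rot":[0,0,0],"fingers":-1}]'
python3 - <<'E'
from h import *
print(psi()[0],env.get_state()['tcp_pos'],plan([.6075,.0355,.078]))
E
```

```text
clock: 14.0
tcp_pos: [0.5893, 0.299, 0.1082]
orientation: [-0.001, 0.872, 0.49, -0.005]
wrist_force: [0.0, -1.3, -0.6]
finger_gap: 0.0512
grip_force: 0.0
clock: 14.9
tcp_pos: [0.5949, 0.3002, 0.0409]
orientation: [0.001, 0.872, 0.489, 0.002]
wrist_force: [0.6, -1.5, 7.2]
finger_gap: 0.0135
grip_force: 49.9
clock: 15.3
tcp_pos: [0.597, 0.3014, 0.167]
orientation: [0.001, 0.872, 0.489, 0.006]
wrist_force: [0.7, 0.2, -0.4]
finger_gap: 0.0131
grip_force: 49.1
clock: 16.0
tcp_pos: [0.6001, 0.1545, 0.2066]
orientation: [-0.0, 0.664, 0.748, 0.0]
wrist_force: [0.7, 0.8, -1.0]
finger_gap: 0.0131
grip_force: 49.4
clock: 16.6
tcp_pos: [0.6056, 0.0367, 0.2064]
orientation: [-0.0, 0.663, 0.749, 0.0]
wrist_force: [0.2, 0.6, -1.3]
finger_gap: 0.0132
grip_force: 49.4
6.96336778428011 [0.6056 0.0367 0.2064] [-0.0122  0.0146  1.0702]
```

```bash
python3 -m pendant '[{"travel":[-0.01,0.015,0.3],"rot":[0,0,0],"fingers":-1},{"travel":[-0.01,0.015,0.6],"rot":[0,0,0],"fingers":-1},{"travel":[-0.01,0.015,0.8],"rot":[0,0,0],"fingers":-1},{"travel":[-0.01,0.015,0.8],"rot":[0,0,0],"fingers":-1}]'
python3 -m pendant '[{"travel":[0,0,0.1],"rot":[0,0,0],"fingers":-1},{"travel":[0,0,0.2],"rot":[0,0,0],"fingers":-1},{"travel":[0,0,0.27],"rot":[0,0,0],"fingers":-1},{"travel":[0,0,0.27],"rot":[0,0,0],"fingers":-1},{"travel":[0,0,0.27],"rot":[0,0,0],"fingers":0.2},{"travel":[0,0,0.27],"rot":[0,0,0],"fingers":0.2},{"travel":[0,0,0.27],"rot":[0,0,0],"fingers":0.2},{"travel":[0,0,0.27],"rot":[0,0,0],"fingers":0.2}]' 
python3 -m pendant '[{"travel":[0,0,-0.3],"rot":[0,0,0],"fingers":0.2},{"travel":[0,0,-0.7],"rot":[0,0,0],"fingers":0.2},{"travel":[0,0,-1],"rot":[0,0,0],"fingers":0.2},{"travel":[0,0,-1],"rot":[0,0,0],"fingers":0.2}]' 
python3 -m pendant '[{"travel":[0,-0.3,-0.2],"rot":[0,0,0.12],"fingers":0.2},{"travel":[-0.1,-0.6,-0.2],"rot":[0,0,0.24],"fingers":0.2},{"travel":[-0.2,-1,-0.2],"rot":[0,0,0.36],"fingers":0.2},{"travel":[-0.2,-1,-0.2],"rot":[0,0,0.48],"fingers":0.2},{"travel":[-0.2,-1,-0.2],"rot":[0,0,0.583],"fingers":0.2},{"travel":[-0.2,-1,-0.2],"rot":[0,0,0.583],"fingers":0.2},{"travel":[-0.2,-1,-0.2],"rot":[0,0,0.583],"fingers":0.2}]'
python3 - <<'E'
from h import *
c,im,P=shot('wrist'); cv2.imwrite('pics/w4.png',im)
print(psi()[0],env.get_state()['tcp_pos'])
for x,y in [(.439,-.017)]:
    q=sel(P,x-.06,x+.06,y-.06,y+.06,.042,.056); f=sel(P,x-.06,x+.06,y-.06,y+.06,.006,.018)
    if len(q)>30: print('bar',len(q),rob(q),np.median(q[:,2]),'flange',rob(f)); r=rob(q)[0]/1000; print(plan([r[0],r[1],.039]))
for p in [(.6075,.0355),(.597,.115)]:
    q=sel(P,p[0]-.03,p[0]+.03,p[1]-.03,p[1]+.03,.075,.094); print('placed bar',len(q),rob(q) if len(q)>9 else '',np.median(q[:,2]))
E
```

```text
clock: 17.0
tcp_pos: [0.6044, 0.0365, 0.1065]
orientation: [-0.003, 0.662, 0.749, -0.002]
wrist_force: [-0.4, -0.1, -1.7]
finger_gap: 0.0132
grip_force: 49.3
clock: 17.8
tcp_pos: [0.6077, 0.0342, 0.0786]
orientation: [0.0, 0.663, 0.748, 0.0]
wrist_force: [-0.2, 0.3, 0.2]
finger_gap: 0.0514
grip_force: 0.0
clock: 18.2
tcp_pos: [0.6107, 0.0341, 0.2048]
orientation: [0.004, 0.663, 0.748, 0.003]
wrist_force: [1.3, 0.2, -0.6]
finger_gap: 0.0511
grip_force: 0.0
clock: 18.9
tcp_pos: [0.4912, -0.004, 0.222]
orientation: [-0.0, 0.857, 0.516, 0.0]
wrist_force: [0.4, 0.3, -0.1]
finger_gap: 0.0511
grip_force: 0.0
-27.940992173912502 [ 0.4913 -0.0039  0.2219]
bar 499 (array([439.8, -16.2]), array([44.9, 14.2]), 61.7) 0.04988349397948416 flange (array([440.2, -16.1]), array([59.1, 61. ]), 54.7)
[-0.2915 -0.3312  1.5244]
placed bar 1005 (array([606. ,  33.1]), array([14.3, 46.2]), 6.4) 0.08565656571269675
placed bar 823 (array([598.1, 108.4]), array([14.6, 35.5]), 7.4) 0.08531476131505628
```

View pics/w4.png

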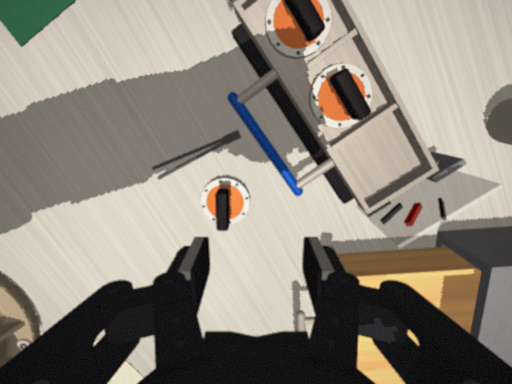

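```bash
python3 -m pendant '[{"travel":[-0.15,-0.15,0.3],"rot":[0,0,0.005],"fingers":0.2},{"travel":[-0.292,-0.33,0.6],"rot":[0,0,0.005],"fingers":0.2},{"travel":[-0.292,-0.33,0.9],"rot":[0,0,0.005],"fingers":0.2},{"travel":[-0.292,-0.33,0.9],"rot":[0,0,0.005],"fingers":0.2}]' 
python3 -m pendant '[{"travel":[0,0,0.25],"rot":[0,0,0],"fingers":0.2},{"travel":[0,0,0.5],"rot":[0,0,0],"fingers":0.2},{"travel":[0,0,0.63],"rot":[0,0,0],"fingers":0.2},{"travel":[0,0,0.63],"rot":[0,0,0],"fingers":0.2},{"travel":[0,0,0.63],"rot":[0,0,0],"fingers":-1},{"travel":[0,0,0.63],"rot":[0,0,0],"fingers":-1},{"travel":[0,0,0.63],"rot":[0,0,0],"fingers":-1},{"travel":[0,0,0.63],"rot":[0,0,0],"fingers":-1},{"travel":[0,0,0.63],"rot":[0,0,0],"fingers":-1}]' 50
python3 -m pendant '[{"travel":[0,0,-0.3],"rot":[0,0,0],"fingers":-1},{"travel":[0,0,-0.6],"rot":[0,0,0],"fingers":-1},{"travel":[0,0,-1],"rot":[0,0,0],"fingers":-1},{"travel":[0,0,-1],"rot":[0,0,0],"fingers":-1}]' 
python3 -m pendant '[{"travel":[0,0,-0.4],"rot":[0,0,-0.13],"fingers":-1},{"travel":[0.1,0.3,-0.4],"rot":[0,0,-0.26],"fingers":-1},{"travel":[0.2,0.6,-0.4],"rot":[0,0,-0.39],"fingers":-1},{"travel":[0.3,0.8,-0.4],"rot":[0,0,-0.52],"fingers":-1},{"travel":[0.3,1,-0.4],"rot":[0,0,-0.595],"fingers":-1},{"travel":[0.3,1,-0.4],"rot":[0,0,-0.595],"fingers":-1},{"travel":[0.3,1,-0.4],"rot":[0,0,-0.595],"fingers":-1}]' 
python3 -m pendant '[{"travel":[-0.04,0.2,0],"rot":[0,0,0],"fingers":-1},{"travel":[-0.083,0.454,0],"rot":[0,0,0],"fingers":-1},{"travel":[-0.083,0.454,0],"rot":[0,0,0],"fingers":-1},{"travel":[-0.083,0.454,0],"rot":[0,0,0],"fingers":-1},{"travel":[-0.083,0.454,0],"rot":[0,0,0],"fingers":-1}]'
python3 - <<'E'
from h import *
print(psi()[0],env.get_state()['tcp_pos'],plan([.6178,-.0438,.078]))
E
```

```text
clock: 19.35
tcp_pos: [0.4359, -0.0154, 0.1102]
orientation: [-0.003, 0.859, 0.513, -0.003]
wrist_force: [-1.2, 0.6, 0.9]
finger_gap: 0.0515
grip_force: 0.0
clock: 20.25
tcp_pos: [0.4416, -0.0165, 0.0401]
orientation: [0.001, 0.859, 0.512, 0.002]
wrist_force: [1.2, -0.1, 6.5]
finger_gap: 0.0132
grip_force: 50.1
clock: 20.65
tcp_pos: [0.4436, -0.017, 0.1647]
orientation: [0.004, 0.859, 0.512, 0.004]
wrist_force: [1.7, 0.1, -0.5]
finger_gap: 0.0132
grip_force: 49.4
clock: 21.35
tcp_pos: [0.562, -0.0416, 0.2056]
orientation: [-0.001, 0.661, 0.75, -0.0]
wrist_force: [-0.3, 0.7, -1.1]
finger_gap: 0.0132
grip_force: 49.5
clock: 21.85
tcp_pos: [0.6163, -0.0441, 0.2064]
orientation: [-0.001, 0.661, 0.751, -0.0]
wrist_force: [-0.4, -0.5, -0.9]
finger_gap: 0.0133
grip_force: 49.6
7.319741621229621 [ 0.6163 -0.0441  0.2064] [0.0003 0.0141 1.0703]
```

```bash
python3 -m pendant '[{"travel":[0,0.014,0.3],"rot":[0,0,0],"fingers":-1},{"travel":[0,0.014,0.6],"rot":[0,0,0],"fingers":-1},{"travel":[0,0.014,0.8],"rot":[0,0,0],"fingers":-1},{"travel":[0,0.014,0.8],"rot":[0,0,0],"fingers":-1}]'
python3 -m pendant '[{"travel":[0,0,0.1],"rot":[0,0,0],"fingers":-1},{"travel":[0,0,0.2],"rot":[0,0,0],"fingers":-1},{"travel":[0,0,0.27],"rot":[0,0,0],"fingers":-1},{"travel":[0,0,0.27],"rot":[0,0,0],"fingers":-1},{"travel":[0,0,0.27],"rot":[0,0,0],"fingers":0.2},{"travel":[0,0,0.27],"rot":[0,0,0],"fingers":0.2},{"travel":[0,0,0.27],"rot":[0,0,0],"fingers":0.2},{"travel":[0,0,0.27],"rot":[0,0,0],"fingers":0.2}]' 
python3 -m pendant '[{"travel":[0,0,-0.3],"rot":[0,0,0],"fingers":0.2},{"travel":[0,0,-0.7],"rot":[0,0,0],"fingers":0.2},{"travel":[0,0,-1],"rot":[0,0,0],"fingers":0.2},{"travel":[0,0,-1],"rot":[0,0,0],"fingers":0.2}]' 
python3 -m pendant '[{"travel":[0.3,-0.35,0],"rot":[0,0,0],"fingers":0.2},{"travel":[0.68,-0.74,0],"rot":[0,0,0],"fingers":0.2},{"travel":[0.68,-0.74,0],"rot":[0,0,0],"fingers":0.2},{"travel":[0.68,-0.74,0],"rot":[0,0,0],"fingers":0.2},{"travel":[0.68,-0.74,0],"rot":[0,0,0],"fingers":0.2}]'
python3 - <<'E'
from h import *
c,im,P=shot('wrist'); cv2.imwrite('pics/w5.png',im)
print(psi()[0],env.get_state()['tcp_pos'],env.get_state()['joint_pos'])
for p in [(.6178,-.0438),(.6075,.0355),(.597,.115)]:
    q=sel(P,p[0]-.03,p[0]+.03,p[1]-.03,p[1]+.03,.075,.094); print('placed bar',len(q),rob(q) if len(q)>9 else '',np.median(q[:,2]))
    q=sel(P,p[0]-.03,p[0]+.03,p[1]-.03,p[1]+.03,.042,.054); print('flange z',np.median(q[:,2]),len(q))
b=im.astype(int); m=(b[...,0]>b[...,2]+60)&(b[...,0]>b[...,1]+30)
q=sel(P[m],.48,.56,-.06,.11,.03,.07); print('handle',rob(q),np.percentile(q[:,2],[10,50,95]))
E
```

```text
clock: 22.25
tcp_pos: [0.6154, -0.0435, 0.107]
orientation: [-0.003, 0.661, 0.751, -0.002]
wrist_force: [-0.6, -0.1, -1.4]
finger_gap: 0.0133
grip_force: 49.5
clock: 23.05
tcp_pos: [0.6199, -0.0444, 0.0787]
orientation: [0.0, 0.66, 0.751, 0.0]
wrist_force: [0.6, -0.7, -0.4]
finger_gap: 0.0514
grip_force: 0.0
clock: 23.45
tcp_pos: [0.6228, -0.0449, 0.205]
orientation: [0.005, 0.66, 0.751, 0.003]
wrist_force: [0.5, -0.2, 0.2]
finger_gap: 0.0512
grip_force: 0.0
clock: 23.95
tcp_pos: [0.5213, 0.0254, 0.1984]
orientation: [0.001, 0.66, 0.751, 0.0]
wrist_force: [-0.0, 0.3, -0.4]
finger_gap: 0.0512
grip_force: 0.0
7.3241188339828955 [0.5219 0.025  0.1983] [-0.1058  0.2327 -0.1912  1.1454 -0.0001  1.3371]
placed bar 259 (array([615.1, -30.2]), array([13.3, 17.4]), 9.6) 0.0855823022148966
flange z 0.048447282472723174 767
placed bar 922 (array([605.7,  33.3]), array([14.2, 45.5]), 6.0) 0.08573208110337907
flange z 0.048575110666703086 1848
placed bar 1206 (array([597. , 113.5]), array([14.3, 45.9]), 6.9) 0.0856231688080687
flange z 0.048428818980775556 2232
handle (array([518. ,  24.8]), array([  9.5, 126.8]), 7.4) [0.0486 0.0501 0.0515]
```

View pics/w5.png

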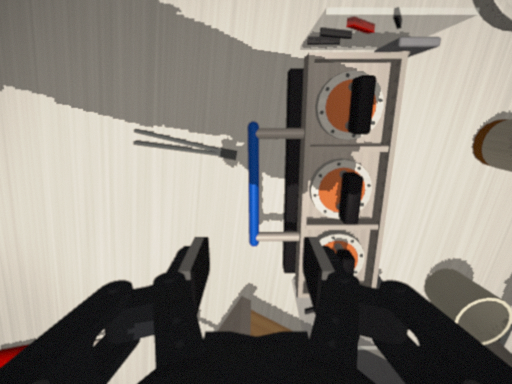

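```bash
python3 -m pendant '[{"travel":[0,-0.033,0.3],"rot":[0,0,0],"fingers":0},{"travel":[0,-0.033,0.6],"rot":[0,0,0],"fingers":0},{"travel":[0,-0.033,0.8],"rot":[0,0,0],"fingers":0},{"travel":[0,-0.033,0.8],"rot":[0,0,0],"fingers":0},{"travel":[0,-0.033,0.8],"rot":[0,0,0],"fingers":0}]'
python3 -m pendant '[{"travel":[0,0,0.15],"rot":[0,0,0],"fingers":0},{"travel":[0,0,0.3],"rot":[0,0,0],"fingers":0},{"travel":[0,0,0.48],"rot":[0,0,0],"fingers":0},{"travel":[0,0,0.48],"rot":[0,0,0],"fingers":0},{"travel":[0,0,0.48],"rot":[0,0,0],"fingers":-1},{"travel":[0,0,0.48],"rot":[0,0,0],"fingers":-1},{"travel":[0,0,0.48],"rot":[0,0,0],"fingers":-1},{"travel":[0,0,0.48],"rot":[0,0,0],"fingers":-1},{"travel":[0,0,0.48],"rot":[0,0,0],"fingers":-1},{"travel":[0,0,0.48],"rot":[0,0,0],"fingers":-1}]' 50
python3 -m pendant '[{"travel":[0,0.004,-0.04],"rot":[0.033,0,0],"fingers":-1},{"travel":[0,0.01,-0.08],"rot":[0.067,0,0],"fingers":-1},{"travel":[0,0.018,-0.12],"rot":[0.1,0,0],"fingers":-1},{"travel":[0,0.029,-0.16],"rot":[0.133,0,0],"fingers":-1},{"travel":[0,0.042,-0.2],"rot":[0.167,0,0],"fingers":-1},{"travel":[0,0.042,-0.2],"rot":[0.167,0,0],"fingers":-1},{"travel":[0,0.042,-0.2],"rot":[0.167,0,0],"fingers":-1}]'
cat > st.py <<'E'
from h import *
s=env.get_state(); M=psi()[1]; t=np.radians(7.4); d=s['tcp_pos']-np.array([.518,.0248,.0445])
print('pitch',np.degrees(np.arctan2(M[:2,2]@[-np.cos(t),-np.sin(t)],-M[2,2])),'u,z shift mm',1000*(d[:2]@[np.cos(t),np.sin(t)]),1000*d[2],'F tool',M.T@s['wrist_force'],'tau',M.T@s['ft_torque'],'tcp',s['tcp_pos'])
E
python3 st.py
```

```text
clock: 24.5
tcp_pos: [0.5178, 0.0242, 0.1021]
orientation: [-0.0, 0.661, 0.751, -0.0]
wrist_force: [0.7, 1.1, 0.7]
finger_gap: 0.0424
grip_force: 0.0
clock: 25.5
tcp_pos: [0.5191, 0.0246, 0.0464]
orientation: [0.002, 0.66, 0.751, 0.001]
wrist_force: [1.1, 0.5, 6.8]
finger_gap: 0.0092
grip_force: 49.0
clock: 26.2
tcp_pos: [0.5232, 0.0252, 0.0684]
orientation: [-0.057, 0.658, 0.748, -0.065]
wrist_force: [5.0, -1.8, -5.9]
finger_gap: 0.0093
grip_force: 50.3
pitch 9.863323097199705 u,z shift mm 5.249345464981107 23.94124992679017 F tool [-2.4278  5.6968  4.9789] tau [-1.2658 -0.3965 -0.0422] tcp [0.5232 0.0252 0.0684]
```

```bash
python3 -m pendant '[{"travel":[0,0.006,-0.04],"rot":[0.033,0,0],"fingers":-1},{"travel":[0,0.013,-0.08],"rot":[0.067,0,0],"fingers":-1},{"travel":[0,0.022,-0.12],"rot":[0.1,0,0],"fingers":-1},{"travel":[0,0.034,-0.16],"rot":[0.133,0,0],"fingers":-1},{"travel":[0,0.048,-0.2],"rot":[0.167,0,0],"fingers":-1},{"travel":[0,0.048,-0.2],"rot":[0.167,0,0],"fingers":-1},{"travel":[0,0.048,-0.2],"rot":[0.167,0,0],"fingers":-1}]'; python3 st.py
python3 -m pendant '[{"travel":[0,0.005,-0.04],"rot":[0.033,0,0],"fingers":-1},{"travel":[0,0.012,-0.08],"rot":[0.067,0,0],"fingers":-1},{"travel":[0,0.02,-0.12],"rot":[0.1,0,0],"fingers":-1},{"travel":[0,0.032,-0.16],"rot":[0.133,0,0],"fingers":-1},{"travel":[0,0.045,-0.2],"rot":[0.167,0,0],"fingers":-1},{"travel":[0,0.045,-0.2],"rot":[0.167,0,0],"fingers":-1},{"travel":[0,0.045,-0.2],"rot":[0.167,0,0],"fingers":-1}]'; python3 st.py
```

```text
clock: 26.9
tcp_pos: [0.5313, 0.0263, 0.0906]
orientation: [-0.115, 0.65, 0.739, -0.131]
wrist_force: [0.7, -4.4, -7.7]
finger_gap: 0.0094
grip_force: 50.9
pitch 20.030280839627178 u,z shift mm 13.410531334455428 46.14193829713506 F tool [-4.455   2.7339  7.254 ] tau [-0.8649 -0.7594 -0.0667] tcp [0.5313 0.0263 0.0906]
clock: 27.6
tcp_pos: [0.5435, 0.0279, 0.1118]
orientation: [-0.172, 0.638, 0.725, -0.196]
wrist_force: [-3.7, -3.4, -3.7]
finger_gap: 0.0091
grip_force: 51.5
pitch 30.193337248104474 u,z shift mm 25.671117446686765 67.32613018051393 F tool [-2.9086 -1.7148  5.2645] tau [-0.1645 -0.7359 -0.0517] tcp [0.5435 0.0279 0.1118]
```

```bash
python3 -m pendant '[{"travel":[0,0.004,-0.04],"rot":[0.033,0,0],"fingers":-1},{"travel":[0,0.01,-0.08],"rot":[0.067,0,0],"fingers":-1},{"travel":[0,0.018,-0.12],"rot":[0.1,0,0],"fingers":-1},{"travel":[0,0.029,-0.16],"rot":[0.133,0,0],"fingers":-1},{"travel":[0,0.042,-0.2],"rot":[0.167,0,0],"fingers":-1},{"travel":[0,0.042,-0.2],"rot":[0.167,0,0],"fingers":-1},{"travel":[0,0.042,-0.2],"rot":[0.167,0,0],"fingers":-1}]'; python3 st.py
python3 - <<'E'
from h import *
c,im,P=shot('side'); cv2.imwrite('pics/s1.png',cv2.resize(im[80:300,120:400],(764,600)))
b=im.astype(int); m=(b[...,0]>b[...,2]+60)&(b[...,0]>b[...,1]+30)
q=sel(P[m],.48,.6,-.1,.15,.06,.2); print('handle',np.median(q,0),np.percentile(q[:,2],[5,95]),len(q))
E
```

```text
clock: 28.3
tcp_pos: [0.5593, 0.03, 0.1309]
orientation: [-0.228, 0.62, 0.705, -0.259]
wrist_force: [-7.2, -3.4, -0.8]
finger_gap: 0.0089
grip_force: 51.9
pitch 40.32806080026254 u,z shift mm 41.61268719209159 86.38288628827783 F tool [-2.4726 -5.2543  5.5395] tau [ 0.3742 -0.6401 -0.0078] tcp [0.5593 0.03   0.1309]
handle [ 0.5607 -0.0081  0.1344] [0.1312 0.1365] 57
```

View pics/s1.png

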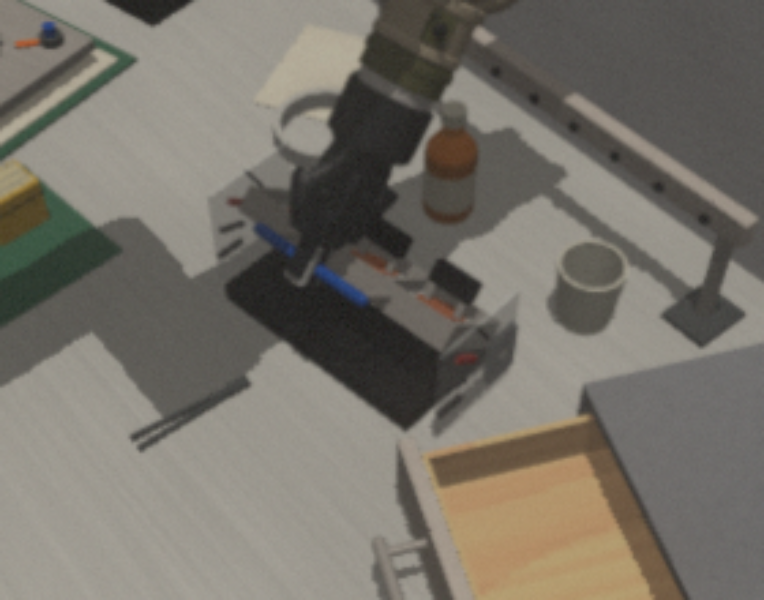

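```bash
for i in 1 2; do python3 -m pendant '[{"travel":[0,0,0],"rot":[0,0,0],"fingers":-1},{"travel":[0,0,0],"rot":[0,0,0],"fingers":-1},{"travel":[0,0,0],"rot":[0,0,0],"fingers":-1},{"travel":[0,0,0],"rot":[0,0,0],"fingers":-1},{"travel":[0,0,0],"rot":[0,0,0],"fingers":-1},{"travel":[0,0,0],"rot":[0,0,0],"fingers":-1},{"travel":[0,0,0],"rot":[0,0,0],"fingers":-1},{"travel":[0,0,0],"rot":[0,0,0],"fingers":-1},{"travel":[0,0,0],"rot":[0,0,0],"fingers":-1},{"travel":[0,0,0],"rot":[0,0,0],"fingers":-1}]' | grep -E 'clock|tcp|grip'; done; python3 st.py
python3 -m pendant '[{"travel":[0,-0.004,0.041],"rot":[-0.033,0,0],"fingers":-1},{"travel":[0,-0.007,0.082],"rot":[-0.067,0,0],"fingers":-1},{"travel":[0,-0.009,0.123],"rot":[-0.1,0,0],"fingers":-1},{"travel":[0,-0.009,0.164],"rot":[-0.133,0,0],"fingers":-1},{"travel":[0,-0.008,0.205],"rot":[-0.167,0,0],"fingers":-1},{"travel":[0,-0.008,0.205],"rot":[-0.167,0,0],"fingers":-1}]' >/dev/null; python3 st.py
python3 -m pendant '[{"travel":[0,-0.004,0.041],"rot":[-0.033,0,0],"fingers":-1},{"travel":[0,-0.007,0.082],"rot":[-0.067,0,0],"fingers":-1},{"travel":[0,-0.009,0.123],"rot":[-0.1,0,0],"fingers":-1},{"travel":[0,-0.009,0.164],"rot":[-0.133,0,0],"fingers":-1},{"travel":[0,-0.008,0.205],"rot":[-0.167,0,0],"fingers":-1},{"travel":[0,-0.008,0.205],"rot":[-0.167,0,0],"fingers":-1}]' >/dev/null; python3 st.py
```

```text
clock: 29.35
tcp_pos: [0.5593, 0.03, 0.1309]
grip_force: 51.8
clock: 30.35
tcp_pos: [0.5593, 0.03, 0.1309]
grip_force: 51.8
pitch 40.27027610070349 u,z shift mm 41.61437741823038 86.35253163782538 F tool [-2.9633 -4.8096  7.3889] tau [ 0.1891 -0.7016 -0.0321] tcp [0.5593 0.03   0.1309]
pitch 29.782575144294967 u,z shift mm 26.851971936222164 69.14277214838411 F tool [-3.2341  0.9358 -2.0333] tau [-0.6077 -0.5869  0.0608] tcp [0.5447 0.0281 0.1136]
pitch 19.887507560105693 u,z shift mm 13.99714175381141 47.377866430243024 F tool [-3.1923  2.0015  0.2189] tau [-0.7415 -0.7513 -0.0299] tcp [0.5319 0.0264 0.0919]
```

```bash
python3 -m pendant '[{"travel":[0,-0.004,0.041],"rot":[-0.033,0,0],"fingers":-1},{"travel":[0,-0.007,0.082],"rot":[-0.067,0,0],"fingers":-1},{"travel":[0,-0.009,0.123],"rot":[-0.1,0,0],"fingers":-1},{"travel":[0,-0.009,0.164],"rot":[-0.133,0,0],"fingers":-1},{"travel":[0,-0.008,0.205],"rot":[-0.167,0,0],"fingers":-1},{"travel":[0,-0.008,0.205],"rot":[-0.167,0,0],"fingers":-1}]' >/dev/null; python3 st.py
python3 -m pendant '[{"travel":[0,-0.004,0.041],"rot":[-0.033,0,0],"fingers":-1},{"travel":[0,-0.007,0.082],"rot":[-0.067,0,0],"fingers":-1},{"travel":[0,-0.009,0.123],"rot":[-0.1,0,0],"fingers":-1},{"travel":[0,-0.009,0.164],"rot":[-0.133,0,0],"fingers":-1},{"travel":[0,-0.008,0.205],"rot":[-0.167,0,0],"fingers":-1},{"travel":[0,-0.008,0.205],"rot":[-0.167,0,0],"fingers":-1},{"travel":[0,-0.008,0.205],"rot":[-0.167,0,0],"fingers":-1},{"travel":[0,-0.008,0.205],"rot":[-0.167,0,0],"fingers":-1}]' ; python3 st.py
```

```text
pitch 9.87850181529531 u,z shift mm 5.304761661052757 24.116839934026217 F tool [-4.223   4.1037  2.7974] tau [-0.9468 -0.7752 -0.0064] tcp [0.5233 0.0252 0.0686]
clock: 32.95
tcp_pos: [0.5191, 0.0247, 0.0463]
orientation: [0.001, 0.661, 0.751, 0.001]
wrist_force: [-1.0, -2.4, 13.5]
finger_gap: 0.009
grip_force: 53.9
pitch -0.13666489438892965 u,z shift mm 1.0382977270634695 1.8234441088867126 F tool [ -2.2579  -1.286  -13.4627] tau [ 0.2053 -0.5299 -0.03  ] tcp [0.5191 0.0247 0.0463]
```

```bash
python3 -m pendant '[{"travel":[0,0,0],"rot":[0,0,0],"fingers":0},{"travel":[0,0,0],"rot":[0,0,0],"fingers":0},{"travel":[0,0,0],"rot":[0,0,0],"fingers":0},{"travel":[0,0,-0.3],"rot":[0,0,0],"fingers":0.2},{"travel":[0,0,-0.6],"rot":[0,0,0],"fingers":0.2},{"travel":[0,0,-1],"rot":[0,0,0],"fingers":0.2},{"travel":[0,0,-1],"rot":[0,0,0],"fingers":0.2}]'
python3 -m pendant '[{"travel":[0.3,0,-0.3],"rot":[0,0,0],"fingers":0.2},{"travel":[0.3,0,-0.5],"rot":[0,0,0],"fingers":0.2},{"travel":[0.3,0,-0.5],"rot":[0,0,0],"fingers":0.2},{"travel":[0.3,0,-0.5],"rot":[0,0,0],"fingers":0.2}]'
python3 - <<'E'
from h import *
c,im,P=shot('wrist'); cv2.imwrite('pics/w6.png',im)
print(psi()[0],env.get_state()['tcp_pos'])
for p in [(.6178,-.0438),(.6075,.0355),(.597,.115)]:
    q=sel(P,p[0]-.04,p[0]+.04,p[1]-.03,p[1]+.03,.075,.094); print('placed bar',len(q),rob(q) if len(q)>9 else '',np.median(q[:,2]))
    q=sel(P,p[0]-.03,p[0]+.03,p[1]-.03,p[1]+.03,.042,.054); print('flange z',np.median(q[:,2]),len(q))
b=im.astype(int); m=(b[...,0]>b[...,2]+60)&(b[...,0]>b[...,1]+30)
q=sel(P[m],.48,.56,-.06,.11,.03,.07); print('handle',rob(q),np.percentile(q[:,2],[10,50,95]))
# drawer
A=np.load('sideP.npy'); B=np.load('topP.npy')
for Pn in (A,B):
    q=sel(Pn,.38,.68,-.45,-.14,.06,.078); best=None
    for a in np.arange(-40,-10,.25):
        t=np.radians(a);u=q[:,:2]@[np.cos(t),np.sin(t)];v=q[:,:2]@[-np.sin(t),np.cos(t)]
        s=(np.histogram(u,np.arange(0,1,.002))[0]**2).sum()+(np.histogram(v,np.arange(-1,1,.002))[0]**2).sum()
        if best is None or s>best[0]: best=(s,a,u,v)
    print('yaw',best[1])
    for w in best[2:]:
        h,e=np.histogram(w,np.arange(-.4,.9,.004)); print([(round(float(e[i]),3),int(h[i])) for i in np.where(h>h.max()*.25)[0]])
    t=np.radians(-24); q=sel(Pn,.4,.9,-.6,-.1,.088,.097); u=q[:,:2]@[np.cos(t),np.sin(t)];v=q[:,:2]@[-np.sin(t),np.cos(t)]; print('cab',np.percentile(u,[.5,99.5]),np.percentile(v,[.5,99.5]),rect(q))
    q=sel(Pn,.4,.7,-.42,-.14,.019,.026); print('floor z',np.median(q[:,2]))
    q=sel(Pn,.36,.46,-.38,-.2,.045,.066);u=q[:,:2]@[np.cos(t),np.sin(t)]; h,e=np.histogram(u,np.arange(.4,.6,.004));print('handle u',[(round(float(e[i]),3),int(h[i])) for i in np.where(h>5)[0]])
E
```

```text
clock: 33.65
tcp_pos: [0.5208, 0.0248, 0.1701]
orientation: [0.004, 0.66, 0.751, 0.003]
wrist_force: [0.2, -0.2, 0.4]
finger_gap: 0.0511
grip_force: 0.0
clock: 34.05
tcp_pos: [0.5127, 0.0608, 0.2239]
orientation: [-0.0, 0.66, 0.751, 0.0]
wrist_force: [-0.0, -0.1, -1.1]
finger_gap: 0.0511
grip_force: 0.0
7.331097314184216 [0.5122 0.0606 0.2231]
placed bar 8  0.07696600330530554
flange z 0.04863723326836131 318
placed bar 705 (array([613.8,  34.5]), array([14. , 45.7]), 6.8) 0.0856263484877372
flange z 0.048590820128496914 1401
placed bar 877 (array([603.4, 113.9]), array([14.4, 45.4]), 7.9) 0.08568152014722658
flange z 0.04848696809025199 1589
handle (array([517.7,  24.5]), array([  8.9, 126.3]), 7.6) [0.0486 0.0501 0.0515]
yaw -23.5
[(0.524, 62), (0.528, 198), (0.532, 50), (0.544, 163), (0.548, 93), (0.684, 65)]
[(-0.176, 66), (-0.164, 173), (-0.16, 174), (-0.156, 61), (0.072, 197), (0.076, 87)]
cab [0.686  0.9498] [-0.1694  0.1004] (array([ 730.6, -350. ]), array([485.1, 331.1]), 85.9)
floor z 0.022090039883021828
handle u [(0.488, 111), (0.492, 94), (0.496, 61), (0.5, 7), (0.504, 10), (0.508, 9), (0.512, 9), (0.516, 8), (0.52, 7), (0.524, 14), (0.528, 125), (0.532, 10), (0.536, 8), (0.54, 9), (0.552, 8), (0.556, 8), (0.56, 9), (0.564, 9), (0.568, 10)]
yaw -24.5
[(0.528, 84), (0.532, 54), (0.536, 49), (0.54, 55), (0.544, 73), (0.548, 63)]
[(-0.152, 30), (-0.148, 55), (-0.144, 48), (0.084, 47), (0.088, 51)]
cab [0.6487 0.949 ] [-0.3385  0.1001] (array([ 654.1, -377.6]), array([513.4, 452.3]), 78.2)
floor z 0.021584317620425564
handle u [(0.488, 31), (0.492, 41), (0.496, 38), (0.5, 7), (0.528, 32)]
```

View pics/w6.png

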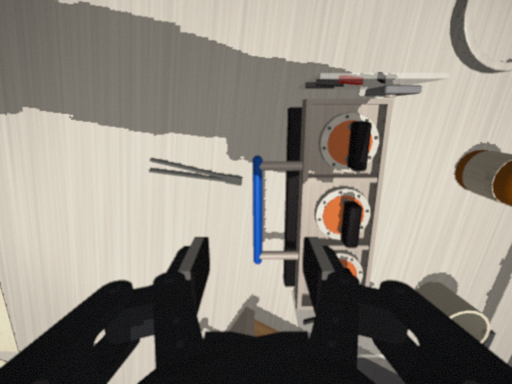

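```bash
python3 -m pendant '[{"travel":[-0.35,0,0],"rot":[0,0,0],"fingers":0.2},{"travel":[-0.7,0,0],"rot":[0,0,0],"fingers":0.2},{"travel":[-0.7,0,0],"rot":[0,0,0],"fingers":0.2},{"travel":[-0.7,0,0],"rot":[0,0,0],"fingers":0.2},{"travel":[-0.7,0,0],"rot":[0,0,0],"fingers":0.2}]'
python3 - <<'E'
from h import *
c,im,P=shot('wrist'); cv2.imwrite('pics/w7.png',im)
print(psi()[0],env.get_state()['tcp_pos'])
for p in [(.623,-.046),(.6138,.0345),(.6034,.1139)]:
    q=sel(P,p[0]-.035,p[0]+.035,p[1]-.03,p[1]+.03,.079,.094); print('placed bar',len(q),rob(q) if len(q)>9 else '',np.median(q[:,2]))
    r=rob(q)[0]/1000; print(plan([r[0],r[1],.077]))
E
```

```text
clock: 34.6
tcp_pos: [0.5226, -0.0224, 0.2231]
orientation: [-0.001, 0.661, 0.751, -0.0]
wrist_force: [0.4, 0.4, -0.1]
finger_gap: 0.051
grip_force: 0.0
7.36166904788687 [ 0.5228 -0.022   0.2234]
placed bar 662 (array([624.1, -44. ]), array([14.3, 45.2]), 7.1) 0.08578422744781691
[-0.2908  0.8159  1.2182]
placed bar 831 (array([614. ,  34.2]), array([14.6, 45.7]), 6.2) 0.08573566352639062
[0.3663 0.816  1.2189]
placed bar 1079 (array([603.9, 114.2]), array([14.4, 46.2]), 6.5) 0.08552915294079583
[1.0382 0.8179 1.2195]
```

```bash
python3 -m pendant '[{"travel":[-0.15,0.4,0],"rot":[0,0,0],"fingers":0.2},{"travel":[-0.29,0.816,0.2],"rot":[0,0,0],"fingers":0.2},{"travel":[-0.29,0.816,0.5],"rot":[0,0,0],"fingers":0.2},{"travel":[-0.29,0.816,0.7],"rot":[0,0,0],"fingers":0.2},{"travel":[-0.29,0.816,0.7],"rot":[0,0,0],"fingers":0.2}]' 
python3 -m pendant '[{"travel":[0,0,0.25],"rot":[0,0,0],"fingers":0.2},{"travel":[0,0,0.5],"rot":[0,0,0],"fingers":0.2},{"travel":[0,0,0.518],"rot":[0,0,0],"fingers":0.2},{"travel":[0,0,0.518],"rot":[0,0,0],"fingers":0.2},{"travel":[0,0,0.518],"rot":[0,0,0],"fingers":-1},{"travel":[0,0,0.518],"rot":[0,0,0],"fingers":-1},{"travel":[0,0,0.518],"rot":[0,0,0],"fingers":-1},{"travel":[0,0,0.518],"rot":[0,0,0],"fingers":-1},{"travel":[0,0,0.518],"rot":[0,0,0],"fingers":-1}]' 50
python3 -m pendant '[{"travel":[0,0,-0.3],"rot":[0,0,0],"fingers":-1},{"travel":[0,0,-0.6],"rot":[0,0,0],"fingers":-1},{"travel":[0,0,-1],"rot":[0,0,0],"fingers":-1},{"travel":[0,0,-1],"rot":[0,0,0],"fingers":-1}]' 
python3 -m pendant '[{"travel":[-0.2,-0.1,-0.1],"rot":[0,0,0.13],"fingers":-1},{"travel":[-0.5,-0.3,-0.1],"rot":[0,0,0.26],"fingers":-1},{"travel":[-0.8,-0.4,-0.1],"rot":[0,0,0.4],"fingers":-1},{"travel":[-1,-0.5,-0.1],"rot":[0,0,0.523],"fingers":-1},{"travel":[-1,-0.5,-0.1],"rot":[0,0,0.523],"fingers":-1}]' 
python3 -m pendant '[{"travel":[-0.4,0.03,0],"rot":[0,0,0],"fingers":-1},{"travel":[-0.785,0.055,0],"rot":[0,0,0],"fingers":-1},{"travel":[-0.785,0.055,0],"rot":[0,0,0],"fingers":-1}]' 
python3 -m pendant '[{"travel":[-0.4,0.03,0],"rot":[0,0,0],"fingers":-1},{"travel":[-0.785,0.055,0],"rot":[0,0,0],"fingers":-1},{"travel":[-0.785,0.055,0],"rot":[0,0,0],"fingers":-1},{"travel":[-0.785,0.055,0],"rot":[0,0,0],"fingers":-1},{"travel":[-0.785,0.055,0],"rot":[0,0,0],"fingers":-1}]'
python3 - <<'E'
from h import *
c,im,P=shot('wrist'); cv2.imwrite('pics/w8.png',im)
print(psi()[0],env.get_state()['tcp_pos'],plan([.515,-.348,.0635]))
t=np.radians(-24)
q=sel(P,.38,.68,-.45,-.14,.062,.078);u=q[:,:2]@[np.cos(t),np.sin(t)];v=q[:,:2]@[-np.sin(t),np.cos(t)]
for w in (u,v):
    h,e=np.histogram(w,np.arange(-.4,.9,.004)); print([(round(float(e[i]),3),int(h[i])) for i in np.where(h>h.max()*.2)[0]])
q=sel(P,.38,.9,-.55,-.14,.087,.097);u=q[:,:2]@[np.cos(t),np.sin(t)];print('cab',np.percentile(u,[.5,5]))
E
```

```text
clock: 35.15
tcp_pos: [0.6222, -0.043, 0.1353]
orientation: [-0.004, 0.66, 0.751, -0.002]
wrist_force: [-0.6, -1.3, -0.1]
finger_gap: 0.0509
grip_force: 0.0
clock: 36.05
tcp_pos: [0.6262, -0.0449, 0.0802]
orientation: [0.001, 0.66, 0.751, 0.001]
wrist_force: [-0.5, 0.8, 6.3]
finger_gap: 0.0132
grip_force: 49.8
clock: 36.45
tcp_pos: [0.6286, -0.0455, 0.2061]
orientation: [0.005, 0.66, 0.751, 0.003]
wrist_force: [0.9, 0.3, -0.6]
finger_gap: 0.0131
grip_force: 49.3
clock: 36.95
tcp_pos: [0.5796, -0.1747, 0.2097]
orientation: [0.0, 0.841, 0.541, -0.0]
wrist_force: [0.2, -0.0, -1.9]
finger_gap: 0.0129
grip_force: 49.2
clock: 37.25
tcp_pos: [0.547, -0.2643, 0.2096]
orientation: [0.0, 0.84, 0.543, -0.001]
wrist_force: [-0.6, -0.1, -1.4]
finger_gap: 0.013
grip_force: 49.1
clock: 37.75
tcp_pos: [0.5164, -0.3475, 0.2097]
orientation: [-0.001, 0.838, 0.545, 0.0]
wrist_force: [0.0, 0.9, -1.0]
finger_gap: 0.0131
grip_force: 49.2
-23.928408378195684 [ 0.5166 -0.3473  0.2099] [-0.0119 -0.0089  1.2198]
[(0.54, 837), (0.544, 1057), (0.548, 810)]
[(-0.156, 148), (-0.152, 236), (-0.088, 50), (-0.072, 51), (-0.064, 49), (-0.06, 53), (-0.052, 54), (-0.048, 48), (-0.044, 54), (-0.04, 55), (-0.032, 56), (-0.028, 56), (-0.024, 51), (-0.02, 62), (-0.016, 57), (-0.012, 62), (-0.008, 60), (-0.004, 63), (0.0, 61), (0.004, 65), (0.008, 61), (0.012, 68), (0.016, 65), (0.02, 61), (0.024, 67), (0.028, 71), (0.032, 71), (0.036, 75), (0.04, 75), (0.044, 70), (0.048, 68)]
cab [0.6858 0.6914]
```

View pics/w8.png

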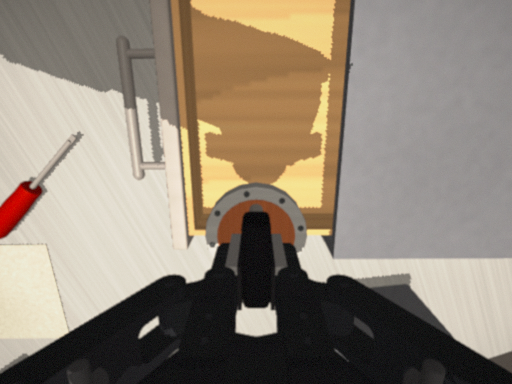

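```bash
python3 -m pendant '[{"travel":[0.015,0.015,0.3],"rot":[0,0,0],"fingers":-1},{"travel":[0.015,0.015,0.6],"rot":[0,0,0],"fingers":-1},{"travel":[0.015,0.015,0.85],"rot":[0,0,0],"fingers":-1},{"travel":[0.015,0.015,0.9],"rot":[0,0,0],"fingers":-1}]'
python3 -m pendant '[{"travel":[0,0,0.1],"rot":[0,0,0],"fingers":-1},{"travel":[0,0,0.2],"rot":[0,0,0],"fingers":-1},{"travel":[0,0,0.29],"rot":[0,0,0],"fingers":-1},{"travel":[0,0,0.29],"rot":[0,0,0],"fingers":-1},{"travel":[0,0,0.29],"rot":[0,0,0],"fingers":-1}]' 
python3 -m pendant '[{"travel":[0,0,0],"rot":[0,0,0],"fingers":0.1},{"travel":[0,0,0],"rot":[0,0,0],"fingers":0.1},{"travel":[0,0,0],"rot":[0,0,0],"fingers":0.1},{"travel":[0,0,0],"rot":[0,0,0],"fingers":0.1}]' 
python3 -m pendant '[{"travel":[0,0,-0.3],"rot":[0,0,0],"fingers":0.1},{"travel":[0,0,-0.6],"rot":[0,0,0],"fingers":0.2},{"travel":[0,0,-1],"rot":[0,0,0],"fingers":0.2},{"travel":[0,0,-1],"rot":[0,0,0],"fingers":0.2},{"travel":[0,0,-1],"rot":[0,0,0],"fingers":0.2}]'
python3 - <<'E'
from h import *
print(psi()[0],env.get_state()['tcp_pos'],plan([.614,.0342,.2]))
E
```

```text
clock: 38.2
tcp_pos: [0.5169, -0.3444, 0.0981]
orientation: [-0.004, 0.838, 0.545, -0.001]
wrist_force: [-0.7, 0.2, -1.8]
finger_gap: 0.0129
grip_force: 49.1
clock: 38.7
tcp_pos: [0.5186, -0.3482, 0.0675]
orientation: [0.0, 0.839, 0.544, 0.0]
wrist_force: [0.1, -1.1, -0.7]
finger_gap: 0.0129
grip_force: 49.2
clock: 39.1
tcp_pos: [0.5185, -0.3481, 0.0675]
orientation: [0.0, 0.839, 0.544, 0.0]
wrist_force: [-0.2, 0.5, -0.1]
finger_gap: 0.0467
grip_force: 0.0
clock: 39.6
tcp_pos: [0.5193, -0.3487, 0.1891]
orientation: [0.002, 0.839, 0.544, 0.001]
wrist_force: [-0.0, 0.7, 0.0]
finger_gap: 0.0514
grip_force: 0.0
-24.05315530028343 [ 0.5193 -0.3487  0.1891] [ 3.2355 -0.5792 -0.0966]
```

```bash
python3 -m pendant '[{"travel":[0.4,-0.1,-0.2],"rot":[0,0,0],"fingers":0.2},{"travel":[0.8,-0.19,-0.2],"rot":[0,0,0],"fingers":0.2},{"travel":[1,-0.19,-0.2],"rot":[0,0,0],"fingers":0.2}]'
python3 -m pendant '[{"travel":[0.4,-0.1,0],"rot":[0,0,0],"fingers":0.2},{"travel":[0.8,-0.19,0],"rot":[0,0,0],"fingers":0.2},{"travel":[1,-0.19,0],"rot":[0,0,0],"fingers":0.2}]'
python3 -m pendant '[{"travel":[0.3,-0.3,0],"rot":[0,0,-0.13],"fingers":0.2},{"travel":[0.6,-0.6,0],"rot":[0,0,-0.26],"fingers":0.2},{"travel":[0.9,-0.8,0],"rot":[0,0,-0.39],"fingers":0.2},{"travel":[0.9,-0.8,0],"rot":[0,0,-0.523],"fingers":0.2},{"travel":[0.9,-0.8,0],"rot":[0,0,-0.523],"fingers":0.2},{"travel":[0.9,-0.8,0],"rot":[0,0,-0.523],"fingers":0.2}]'
cat > look.py <<'E'
from h import *
c,im,P=shot('wrist'); cv2.imwrite('pics/wl.png',im)
print(psi()[0],env.get_state()['tcp_pos'])
for p in [(.6138,.0345),(.6034,.1139)]:
    q=sel(P,p[0]-.035,p[0]+.035,p[1]-.03,p[1]+.03,.079,.094)
    if len(q)<50: print(p,len(q)); continue
    print('bar',len(q),rob(q),np.median(q[:,2])); r=rob(q)[0]/1000; print(plan([r[0],r[1],.077]))
E
python3 look.py
```

```text
clock: 39.9
tcp_pos: [0.5457, -0.226, 0.2104]
orientation: [-0.001, 0.839, 0.545, -0.0]
wrist_force: [0.8, -1.3, 0.2]
finger_gap: 0.0511
grip_force: 0.0
clock: 40.2
tcp_pos: [0.5733, -0.1062, 0.2094]
orientation: [-0.002, 0.838, 0.545, -0.001]
wrist_force: [0.5, -0.6, -0.1]
finger_gap: 0.0511
grip_force: 0.0
clock: 40.8
tcp_pos: [0.5305, 0.0274, 0.2101]
orientation: [-0.001, 0.662, 0.75, -0.001]
wrist_force: [0.4, -0.1, -0.3]
finger_gap: 0.0513
grip_force: 0.0
7.112630440466314 [0.5307 0.027  0.2103]
bar 772 (array([614.3,  34.6]), array([14.7, 45.3]), 6.7) 0.08585457711159156
[-0.0234  0.7004  1.1101]
bar 1007 (array([603.8, 113.9]), array([14.4, 45.5]), 6.9) 0.08572147712063324
[0.6432 0.6954 1.1103]
```

```bash
python3 -m pendant '[{"travel":[-0.023,0.4,0],"rot":[0,0,0],"fingers":0.2},{"travel":[-0.023,0.7,0.2],"rot":[0,0,0],"fingers":0.2},{"travel":[-0.023,0.7,0.5],"rot":[0,0,0],"fingers":0.2},{"travel":[-0.023,0.7,0.6],"rot":[0,0,0],"fingers":0.2},{"travel":[-0.023,0.7,0.6],"rot":[0,0,0],"fingers":0.2}]' 
python3 -m pendant '[{"travel":[0,0,0.25],"rot":[0,0,0],"fingers":0.2},{"travel":[0,0,0.5],"rot":[0,0,0],"fingers":0.2},{"travel":[0,0,0.518],"rot":[0,0,0],"fingers":0.2},{"travel":[0,0,0.518],"rot":[0,0,0],"fingers":0.2},{"travel":[0,0,0.518],"rot":[0,0,0],"fingers":-1},{"travel":[0,0,0.518],"rot":[0,0,0],"fingers":-1},{"travel":[0,0,0.518],"rot":[0,0,0],"fingers":-1},{"travel":[0,0,0.518],"rot":[0,0,0],"fingers":-1},{"travel":[0,0,0.518],"rot":[0,0,0],"fingers":-1}]' 50
python3 -m pendant '[{"travel":[0,0,-0.3],"rot":[0,0,0],"fingers":-1},{"travel":[0,0,-0.6],"rot":[0,0,0],"fingers":-1},{"travel":[0,0,-1],"rot":[0,0,0],"fingers":-1},{"travel":[0,0,-1],"rot":[0,0,0],"fingers":-1}]' 
python3 -m pendant '[{"travel":[-0.2,-0.1,-0.1],"rot":[0,0,0.13],"fingers":-1},{"travel":[-0.5,-0.2,-0.1],"rot":[0,0,0.26],"fingers":-1},{"travel":[-0.8,-0.3,-0.1],"rot":[0,0,0.4],"fingers":-1},{"travel":[-1,-0.3,-0.1],"rot":[0,0,0.52],"fingers":-1},{"travel":[-1,-0.3,-0.1],"rot":[0,0,0.52],"fingers":-1}]' 
python3 -m pendant '[{"travel":[-0.4,0.08,0],"rot":[0,0,0],"fingers":-1},{"travel":[-0.82,0.154,0],"rot":[0,0,0],"fingers":-1},{"travel":[-0.82,0.154,0],"rot":[0,0,0],"fingers":-1}]' 
python3 -m pendant '[{"travel":[-0.4,0.08,0],"rot":[0,0,0],"fingers":-1},{"travel":[-0.82,0.154,0],"rot":[0,0,0],"fingers":-1},{"travel":[-0.82,0.154,0],"rot":[0,0,0],"fingers":-1},{"travel":[-0.82,0.154,0],"rot":[0,0,0],"fingers":-1},{"travel":[-0.82,0.154,0],"rot":[0,0,0],"fingers":-1}]'
python3 - <<'E'
from h import *
print(psi()[0],env.get_state()['tcp_pos'],plan([.547,-.2834,.0675]))
E
```

```text
clock: 41.35
tcp_pos: [0.6123, 0.0346, 0.1363]
orientation: [-0.003, 0.662, 0.75, -0.002]
wrist_force: [0.5, 0.1, -0.1]
finger_gap: 0.0513
grip_force: 0.0
clock: 42.25
tcp_pos: [0.6156, 0.0353, 0.0792]
orientation: [0.001, 0.661, 0.751, 0.001]
wrist_force: [-1.6, -1.1, 6.4]
finger_gap: 0.0133
grip_force: 49.5
clock: 42.65
tcp_pos: [0.6184, 0.0354, 0.2051]
orientation: [0.005, 0.66, 0.751, 0.004]
wrist_force: [0.7, -0.5, -0.9]
finger_gap: 0.013
grip_force: 49.3
clock: 43.15
tcp_pos: [0.5943, -0.0912, 0.2089]
orientation: [0.001, 0.84, 0.543, -0.0]
wrist_force: [-0.5, -0.3, -1.2]
finger_gap: 0.013
grip_force: 49.2
clock: 43.45
tcp_pos: [0.5703, -0.19, 0.2087]
orientation: [0.001, 0.839, 0.544, -0.001]
wrist_force: [-0.0, 1.0, -1.8]
finger_gap: 0.0132
grip_force: 49.1
clock: 43.95
tcp_pos: [0.5485, -0.2815, 0.2088]
orientation: [-0.001, 0.838, 0.546, 0.0]
wrist_force: [1.0, 0.5, -1.7]
finger_gap: 0.0131
grip_force: 49.1
-23.782809034145508 [ 0.5485 -0.2815  0.2088] [-0.0204 -0.0045  1.1776]
```

```bash
python3 -m pendant '[{"travel":[-0.02,0,0.3],"rot":[0,0,0],"fingers":-1},{"travel":[-0.02,0,0.6],"rot":[0,0,0],"fingers":-1},{"travel":[-0.02,0,0.85],"rot":[0,0,0],"fingers":-1},{"travel":[-0.02,0,0.9],"rot":[0,0,0],"fingers":-1}]'
python3 -m pendant '[{"travel":[0,0,0.1],"rot":[0,0,0],"fingers":-1},{"travel":[0,0,0.2],"rot":[0,0,0],"fingers":-1},{"travel":[0,0,0.285],"rot":[0,0,0],"fingers":-1},{"travel":[0,0,0.285],"rot":[0,0,0],"fingers":-1},{"travel":[0,0,0.285],"rot":[0,0,0],"fingers":-1}]' 
python3 -m pendant '[{"travel":[0,0,0],"rot":[0,0,0],"fingers":0.1},{"travel":[0,0,0],"rot":[0,0,0],"fingers":0.1},{"travel":[0,0,0],"rot":[0,0,0],"fingers":0.1},{"travel":[0,0,0],"rot":[0,0,0],"fingers":0.1}]' 
python3 -m pendant '[{"travel":[0,0,-0.3],"rot":[0,0,0],"fingers":0.1},{"travel":[0,0,-0.6],"rot":[0,0,0],"fingers":0.2},{"travel":[0,0,-1],"rot":[0,0,0],"fingers":0.2},{"travel":[0,0,-1],"rot":[0,0,0],"fingers":0.2},{"travel":[0,0,-1],"rot":[0,0,0],"fingers":0.2}]' 
python3 -m pendant '[{"travel":[0.4,-0.2,-0.2],"rot":[0,0,0],"fingers":0.2},{"travel":[0.8,-0.5,-0.2],"rot":[0,0,0],"fingers":0.2},{"travel":[0.96,-0.5,-0.2],"rot":[0,0,0],"fingers":0.2}]'
python3 -m pendant '[{"travel":[0.4,-0.2,0],"rot":[0,0,0],"fingers":0.2},{"travel":[0.8,-0.5,0],"rot":[0,0,0],"fingers":0.2},{"travel":[0.96,-0.5,0],"rot":[0,0,0],"fingers":0.2}]'
python3 -m pendant '[{"travel":[0.3,-0.2,0],"rot":[0,0,-0.13],"fingers":0.2},{"travel":[0.6,-0.4,0],"rot":[0,0,-0.26],"fingers":0.2},{"travel":[0.96,-0.5,0],"rot":[0,0,-0.39],"fingers":0.2},{"travel":[0.96,-0.5,0],"rot":[0,0,-0.52],"fingers":0.2},{"travel":[0.96,-0.5,0],"rot":[0,0,-0.52],"fingers":0.2},{"travel":[0.96,-0.5,0],"rot":[0,0,-0.52],"fingers":0.2}]'
python3 look.py
```

```text
clock: 44.35
tcp_pos: [0.5456, -0.2815, 0.0972]
orientation: [-0.004, 0.837, 0.547, -0.001]
wrist_force: [-0.8, 0.9, -0.8]
finger_gap: 0.013
grip_force: 49.0
clock: 44.85
tcp_pos: [0.5475, -0.2854, 0.0672]
orientation: [0.0, 0.838, 0.546, 0.0]
wrist_force: [0.0, 0.7, -2.1]
finger_gap: 0.0132
grip_force: 49.1
clock: 45.25
tcp_pos: [0.5476, -0.2854, 0.0673]
orientation: [0.0, 0.838, 0.546, 0.0]
wrist_force: [0.4, 0.1, 0.8]
finger_gap: 0.047
grip_force: 0.0
clock: 45.75
tcp_pos: [0.5484, -0.2859, 0.1888]
orientation: [0.002, 0.838, 0.546, 0.001]
wrist_force: [-0.1, -0.2, -0.5]
finger_gap: 0.051
grip_force: 0.0
clock: 46.05
tcp_pos: [0.5369, -0.1532, 0.2098]
orientation: [-0.002, 0.838, 0.545, -0.001]
wrist_force: [0.8, 0.7, 0.7]
finger_gap: 0.0511
grip_force: 0.0
clock: 46.35
tcp_pos: [0.5278, -0.0228, 0.2091]
orientation: [-0.002, 0.838, 0.546, -0.002]
wrist_force: [1.3, -0.3, 0.3]
finger_gap: 0.0512
grip_force: 0.0
clock: 46.95
tcp_pos: [0.5219, 0.1034, 0.2096]
orientation: [-0.001, 0.662, 0.75, -0.001]
wrist_force: [0.2, 0.2, 0.3]
finger_gap: 0.0514
grip_force: 0.0
7.116870780303519 [0.5221 0.103  0.2099]
(0.6138, 0.0345) 0
bar 785 (array([603.5, 114.7]), array([14.6, 45.1]), 6.8) 0.08584476023243104
[0.0124 0.6871 1.1062]
```

```bash
python3 -m pendant '[{"travel":[0.012,0.4,0],"rot":[0,0,0],"fingers":0.2},{"travel":[0.012,0.687,0.2],"rot":[0,0,0],"fingers":0.2},{"travel":[0.012,0.687,0.5],"rot":[0,0,0],"fingers":0.2},{"travel":[0.012,0.687,0.6],"rot":[0,0,0],"fingers":0.2},{"travel":[0.012,0.687,0.6],"rot":[0,0,0],"fingers":0.2}]' 
python3 -m pendant '[{"travel":[0,0,0.25],"rot":[0,0,0],"fingers":0.2},{"travel":[0,0,0.5],"rot":[0,0,0],"fingers":0.2},{"travel":[0,0,0.518],"rot":[0,0,0],"fingers":0.2},{"travel":[0,0,0.518],"rot":[0,0,0],"fingers":0.2},{"travel":[0,0,0.518],"rot":[0,0,0],"fingers":-1},{"travel":[0,0,0.518],"rot":[0,0,0],"fingers":-1},{"travel":[0,0,0.518],"rot":[0,0,0],"fingers":-1},{"travel":[0,0,0.518],"rot":[0,0,0],"fingers":-1},{"travel":[0,0,0.518],"rot":[0,0,0],"fingers":-1}]' 50
python3 -m pendant '[{"travel":[0,0,-0.3],"rot":[0,0,0],"fingers":-1},{"travel":[0,0,-0.6],"rot":[0,0,0],"fingers":-1},{"travel":[0,0,-1],"rot":[0,0,0],"fingers":-1},{"travel":[0,0,-1],"rot":[0,0,0],"fingers":-1}]' 
python3 -m pendant '[{"travel":[-0.2,0,-0.1],"rot":[0,0,0.13],"fingers":-1},{"travel":[-0.5,-0.1,-0.1],"rot":[0,0,0.26],"fingers":-1},{"travel":[-0.8,-0.1,-0.1],"rot":[0,0,0.4],"fingers":-1},{"travel":[-1,-0.1,-0.1],"rot":[0,0,0.52],"fingers":-1},{"travel":[-1,-0.1,-0.1],"rot":[0,0,0.52],"fingers":-1}]' 
python3 -m pendant '[{"travel":[-0.4,0.12,0],"rot":[0,0,0],"fingers":-1},{"travel":[-0.8,0.242,0],"rot":[0,0,0],"fingers":-1},{"travel":[-0.864,0.242,0],"rot":[0,0,0],"fingers":-1}]' 
python3 -m pendant '[{"travel":[-0.4,0.12,0],"rot":[0,0,0],"fingers":-1},{"travel":[-0.8,0.242,0],"rot":[0,0,0],"fingers":-1},{"travel":[-0.864,0.242,0],"rot":[0,0,0],"fingers":-1},{"travel":[-0.864,0.242,0],"rot":[0,0,0],"fingers":-1},{"travel":[-0.864,0.242,0],"rot":[0,0,0],"fingers":-1}]'
python3 - <<'E'
from h import *
print(psi()[0],env.get_state()['tcp_pos'],plan([.5756,-.2190,.067]))
E
```

```text
clock: 47.5
tcp_pos: [0.6018, 0.1144, 0.1362]
orientation: [-0.002, 0.661, 0.75, -0.002]
wrist_force: [-1.1, -0.0, -0.0]
finger_gap: 0.0514
grip_force: 0.0
clock: 48.4
tcp_pos: [0.6049, 0.1156, 0.0787]
orientation: [0.001, 0.661, 0.751, 0.001]
wrist_force: [-2.0, -0.7, 5.6]
finger_gap: 0.013
grip_force: 49.4
clock: 48.8
tcp_pos: [0.608, 0.1159, 0.2049]
orientation: [0.005, 0.66, 0.751, 0.005]
wrist_force: [0.9, 0.4, -1.3]
finger_gap: 0.0131
grip_force: 49.5
clock: 49.3
tcp_pos: [0.6079, -0.0081, 0.2084]
orientation: [0.0, 0.84, 0.543, -0.0]
wrist_force: [0.6, 0.7, -3.3]
finger_gap: 0.013
grip_force: 49.4
clock: 49.6
tcp_pos: [0.5919, -0.1155, 0.2083]
orientation: [0.001, 0.839, 0.544, -0.0]
wrist_force: [0.4, -0.0, -1.6]
finger_gap: 0.0132
grip_force: 49.4
clock: 50.1
tcp_pos: [0.5768, -0.2167, 0.2085]
orientation: [-0.001, 0.838, 0.546, 0.0]
wrist_force: [1.0, 0.7, -2.0]
finger_gap: 0.0128
grip_force: 49.5
-23.812311902107044 [ 0.5768 -0.2167  0.2085] [-0.0223 -0.0003  1.1792]
```

```bash
python3 -m pendant '[{"travel":[-0.02,0,0.3],"rot":[0,0,0],"fingers":-1},{"travel":[-0.02,0,0.6],"rot":[0,0,0],"fingers":-1},{"travel":[-0.02,0,0.85],"rot":[0,0,0],"fingers":-1},{"travel":[-0.02,0,0.9],"rot":[0,0,0],"fingers":-1}]'
python3 -m pendant '[{"travel":[0,0,0.1],"rot":[0,0,0],"fingers":-1},{"travel":[0,0,0.2],"rot":[0,0,0],"fingers":-1},{"travel":[0,0,0.285],"rot":[0,0,0],"fingers":-1},{"travel":[0,0,0.285],"rot":[0,0,0],"fingers":-1},{"travel":[0,0,0.285],"rot":[0,0,0],"fingers":-1}]' 
python3 -m pendant '[{"travel":[0,0,0],"rot":[0,0,0],"fingers":0.1},{"travel":[0,0,0],"rot":[0,0,0],"fingers":0.1},{"travel":[0,0,0],"rot":[0,0,0],"fingers":0.1},{"travel":[0,0,0],"rot":[0,0,0],"fingers":0.1}]' 
python3 -m pendant '[{"travel":[0,0,-0.3],"rot":[0,0,0],"fingers":0.1},{"travel":[0,0,-0.6],"rot":[0,0,0],"fingers":0.1},{"travel":[0,0,-1],"rot":[0,0,0],"fingers":0.1},{"travel":[0,0,-1],"rot":[0,0,0],"fingers":0.1},{"travel":[0,0,-1],"rot":[0,0,0],"fingers":0.1}]' 
python3 -m pendant '[{"travel":[-0.2,-0.35,-0.2],"rot":[0,0,0],"fingers":-1},{"travel":[-0.4,-0.7,-0.2],"rot":[0,0,0],"fingers":-1},{"travel":[-0.4,-0.7,-0.2],"rot":[0,0,0],"fingers":-1},{"travel":[-0.4,-0.7,-0.2],"rot":[0,0,0],"fingers":-1}]'
python3 -m pendant '[{"travel":[-0.2,-0.35,0],"rot":[0,0,0],"fingers":-1},{"travel":[-0.2,-0.7,0],"rot":[0,0,0],"fingers":-1},{"travel":[-0.2,-0.7,0],"rot":[0,0,0],"fingers":-1},{"travel":[-0.2,-0.7,0],"rot":[0,0,0],"fingers":-1},{"travel":[-0.2,-0.7,0],"rot":[0,0,0],"fingers":-1}]'
cat > dl.py <<'E'
from h import *
c,im,P=shot('wrist'); cv2.imwrite('pics/w9.png',im)
t=np.radians(-24); U=lambda q:q[:,:2]@[np.cos(t),np.sin(t)]; V=lambda q:q[:,:2]@[-np.sin(t),np.cos(t)]
p=env.get_state()['tcp_pos'][None]; print(psi()[0],p,'uv',U(p),V(p))
q=sel(P,.35,.5,-.4,-.1,.045,.066);q=q[U(q)<.506]; print('handle',np.percentile(U(q),[3,50,97]),np.percentile(V(q),[1,99]),np.percentile(q[:,2],[50,97]))
q=sel(P,.45,.7,-.45,-.12,.066,.078);u=U(q);v=V(q);k=(u>.565)&(u<.675)&(v>-.14)&(v<.075);u,v,z=u[k],v[k],q[k,2]
for a,b in((-.14,-.075),(-.072,-.002),(.0,.07)):
    k=(v>a)&(v<b); print('bar',k.sum(),np.median(u[k]),np.median(v[k]),np.median(z[k]),z[k].std())
E
python3 dl.py
```

```text
clock: 50.5
tcp_pos: [0.5737, -0.2166, 0.0968]
orientation: [-0.003, 0.837, 0.547, -0.002]
wrist_force: [-1.0, 0.3, -2.8]
finger_gap: 0.0132
grip_force: 49.4
clock: 51.0
tcp_pos: [0.576, -0.2204, 0.0668]
orientation: [0.0, 0.838, 0.546, 0.0]
wrist_force: [0.5, 0.7, -1.6]
finger_gap: 0.0133
grip_force: 49.4
clock: 51.4
tcp_pos: [0.5762, -0.2205, 0.0671]
orientation: [0.0, 0.838, 0.546, 0.0]
wrist_force: [-0.9, 0.3, -0.4]
finger_gap: 0.0474
grip_force: 0.0
clock: 51.9
tcp_pos: [0.5769, -0.2208, 0.1885]
orientation: [0.002, 0.838, 0.546, 0.001]
wrist_force: [-0.4, 0.1, -0.5]
finger_gap: 0.0472
grip_force: 0.0
clock: 52.3
tcp_pos: [0.478, -0.2298, 0.2093]
orientation: [-0.001, 0.838, 0.545, -0.0]
wrist_force: [0.7, -0.4, 1.0]
finger_gap: 0.0002
grip_force: 0.0
clock: 52.8
tcp_pos: [0.3947, -0.2189, 0.2106]
orientation: [0.001, 0.838, 0.546, 0.0]
wrist_force: [0.0, -0.1, 0.9]
finger_gap: 0.0003
grip_force: 0.0
-23.829916601729842 [[ 0.3947 -0.2188  0.2106]] uv [0.4496] [-0.0394]
handle [0.4877 0.4927 0.503 ] [-0.0972  0.0271] [0.0586 0.0605]
bar 607 0.6122153948746896 -0.10405033728075976 0.07175325960348627 0.0016926629584038645
bar 753 0.6136056707744976 -0.03825823571534512 0.0717473869653345 0.0016633067597857144
bar 915 0.613021831973467 0.0321015387062177 0.07167808706004053 0.0017073165379874388
```

View pics/w9.png

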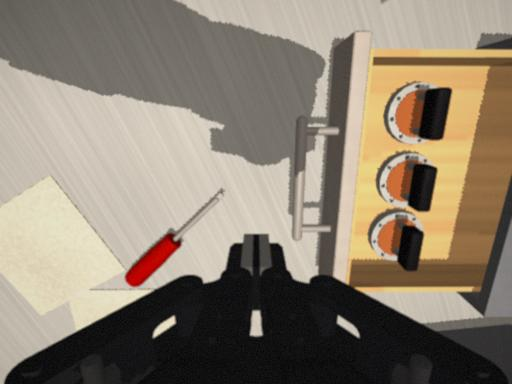

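```bash
python3 -m pendant '[{"travel":[0.03,0.04,0.3],"rot":[0,0,0],"fingers":-1},{"travel":[0.03,0.04,0.6],"rot":[0,0,0],"fingers":-1},{"travel":[0.03,0.04,0.9],"rot":[0,0,0],"fingers":-1},{"travel":[0.03,0.04,0.9],"rot":[0,0,0],"fingers":-1}]'
python3 -m pendant '[{"travel":[0,0,0.2],"rot":[0,0,0],"fingers":-1},{"travel":[0,0,0.42],"rot":[0,0,0],"fingers":-1},{"travel":[0,0,0.42],"rot":[0,0,0],"fingers":-1},{"travel":[0,0,0.42],"rot":[0,0,0],"fingers":-1}]'
python3 -m pendant '[{"travel":[0,0.05,0],"rot":[0,0,0],"fingers":-1},{"travel":[0,0.1,0],"rot":[0,0,0],"fingers":-1},{"travel":[0,0.15,0],"rot":[0,0,0],"fingers":-1},{"travel":[0,0.2,0],"rot":[0,0,0],"fingers":-1},{"travel":[0,0.25,0],"rot":[0,0,0],"fingers":-1},{"travel":[0,0.3,0],"rot":[0,0,0],"fingers":-1},{"travel":[0,0.35,0],"rot":[0,0,0],"fingers":-1},{"travel":[0,0.4,0],"rot":[0,0,0],"fingers":-1},{"travel":[0,0.45,0],"rot":[0,0,0],"fingers":-1},{"travel":[0,0.45,0],"rot":[0,0,0],"fingers":-1}]'; python3 dl.py
```

```text
clock: 53.25
tcp_pos: [0.3972, -0.2149, 0.0984]
orientation: [-0.004, 0.838, 0.546, -0.001]
wrist_force: [-0.2, 0.3, -0.3]
finger_gap: -0.0002
grip_force: 0.0
clock: 53.65
tcp_pos: [0.3999, -0.2173, 0.0532]
orientation: [0.0, 0.838, 0.546, 0.0]
wrist_force: [-0.2, -0.7, 0.3]
finger_gap: -0.0001
grip_force: 0.0
clock: 54.65
tcp_pos: [0.4495, -0.2393, 0.0522]
orientation: [0.001, 0.838, 0.546, 0.0]
wrist_force: [0.1, 0.7, -0.8]
finger_gap: -0.0001
grip_force: 0.0
-23.86646526860719 [[ 0.449  -0.239   0.0521]] uv [0.5074] [-0.0357]
handle [0.4937 0.4997 0.5058] [-0.0304 -0.0251] [0.056  0.0652]
bar 0 nan nan nan nan
bar 40 0.5841662998190946 -0.025692490789891588 0.0700794720248468 0.00240734220317752
bar 141 0.5823978652055031 0.04505102718420041 0.07196641277944384 0.0038648708475536976
  return _methods._mean(a, axis=axis, dtype=dtype,
  ret = ret.dtype.type(ret / rcount)
  ret = _var(a, axis=axis, dtype=dtype, out=out, ddof=ddof,
  arrmean = um.true_divide(arrmean, div, out=arrmean,
  ret = ret.dtype.type(ret / rcount)
```

View pics/w9.png

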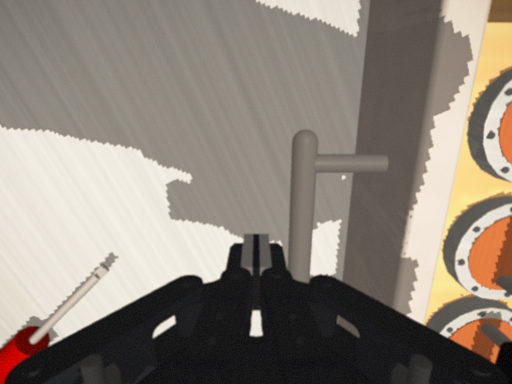

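```bash
python3 -m pendant '[{"travel":[0,0.05,0],"rot":[0,0,0],"fingers":-1},{"travel":[0,0.1,0],"rot":[0,0,0],"fingers":-1},{"travel":[0,0.15,0],"rot":[0,0,0],"fingers":-1},{"travel":[0,0.2,0],"rot":[0,0,0],"fingers":-1},{"travel":[0,0.25,0],"rot":[0,0,0],"fingers":-1},{"travel":[0,0.3,0],"rot":[0,0,0],"fingers":-1},{"travel":[0,0.35,0],"rot":[0,0,0],"fingers":-1},{"travel":[0,0.4,0],"rot":[0,0,0],"fingers":-1}]'
python3 -m pendant '[{"travel":[0,0.05,0],"rot":[0,0,0],"fingers":-1},{"travel":[0,0.1,0],"rot":[0,0,0],"fingers":-1},{"travel":[0,0.15,0],"rot":[0,0,0],"fingers":-1},{"travel":[0,0.2,0],"rot":[0,0,0],"fingers":-1},{"travel":[0,0.25,0],"rot":[0,0,0],"fingers":-1},{"travel":[0,0.3,0],"rot":[0,0,0],"fingers":-1},{"travel":[0,0.33,0],"rot":[0,0,0],"fingers":-1},{"travel":[0,0.33,0],"rot":[0,0,0],"fingers":-1}]'
python3 - <<'E'
from h import *
c,im,P=shot('top'); t=np.radians(-24); U=lambda q:q[:,:2]@[np.cos(t),np.sin(t)]; V=lambda q:q[:,:2]@[-np.sin(t),np.cos(t)]
p=env.get_state()['tcp_pos'][None];print(U(p))
q=sel(P,.4,.9,-.5,-.1,.06,.084); q=q[(V(q)>-.14)&(V(q)<.07)]; h,e=np.histogram(U(q),np.arange(.5,.8,.004)); print([(round(float(e[i]),3),int(h[i])) for i in np.where(h>3)[0]])
E
```

```text
clock: 55.5
tcp_pos: [0.4927, -0.2582, 0.0521]
orientation: [-0.0, 0.838, 0.546, 0.0]
wrist_force: [-0.4, 0.8, -1.3]
finger_gap: 0.0002
grip_force: 0.6
clock: 56.3
tcp_pos: [0.5294, -0.2748, 0.0524]
orientation: [0.001, 0.838, 0.546, 0.0]
wrist_force: [-0.3, -0.5, 0.2]
finger_gap: -0.0001
grip_force: 0.0
[0.595]
[(0.612, 4), (0.648, 65), (0.652, 38), (0.656, 39), (0.66, 39), (0.664, 18), (0.668, 27), (0.684, 14)]
```

```bash
for i in 1 2 3; do python3 -m pendant '[{"travel":[0,0.02,0],"rot":[0,0,0],"fingers":-1},{"travel":[0,0.04,0],"rot":[0,0,0],"fingers":-1},{"travel":[0,0.06,0],"rot":[0,0,0],"fingers":-1},{"travel":[0,0.06,0],"rot":[0,0,0],"fingers":-1}]' | grep -E 'tcp|wrist'; done
```

```text
tcp_pos: [0.5356, -0.2773, 0.0523]
wrist_force: [-1.1, -0.5, -0.1]
tcp_pos: [0.5422, -0.2802, 0.0522]
wrist_force: [0.3, -0.3, 0.4]
tcp_pos: [0.5488, -0.2831, 0.0521]
wrist_force: [-0.7, 0.1, 0.7]
```

```bash
for i in 1 2; do python3 -m pendant '[{"travel":[0,0.01,0],"rot":[0,0,0],"fingers":-1},{"travel":[0,0.02,0],"rot":[0,0,0],"fingers":-1},{"travel":[0,0.03,0],"rot":[0,0,0],"fingers":-1},{"travel":[0,0.03,0],"rot":[0,0,0],"fingers":-1}]' | grep -E 'tcp|wrist'; done
cat > tp.py <<'E'
from h import *
c,im,P=shot('top'); cv2.imwrite('pics/top9.png',cv2.resize(im[60:320,120:460],(784,600)))
t=np.radians(-24); U=lambda q:q[:,:2]@[np.cos(t),np.sin(t)]; V=lambda q:q[:,:2]@[-np.sin(t),np.cos(t)]
p=env.get_state()['tcp_pos'][None];print(U(p))
q=sel(P,.4,.9,-.5,-.1,.06,.084); q=q[(V(q)>-.14)&(V(q)<.07)]; h,e=np.histogram(U(q),np.arange(.5,.8,.004)); print([(round(float(e[i]),3),int(h[i])) for i in np.where(h>3)[0]])
q=sel(P,.4,.9,-.5,-.1,.087,.1);q=q[(V(q)>-.14)&(V(q)<.07)]; print('cab',np.percentile(U(q),[.5,2,10]))
E
python3 tp.py
```

```text
tcp_pos: [0.5497, -0.2835, 0.052]
wrist_force: [-7.0, 1.3, 5.0]
tcp_pos: [0.55, -0.2835, 0.0519]
wrist_force: [-14.5, 4.9, 12.4]
[0.6178]
[(0.632, 6), (0.668, 52), (0.672, 37), (0.676, 41), (0.68, 36), (0.684, 32), (0.688, 4)]
cab [0.6868 0.6927 0.7268]
```

```bash
python3 -m pendant '[{"travel":[0,-0.2,0],"rot":[0,0,0],"fingers":-1},{"travel":[0,-0.5,0],"rot":[0,0,0],"fingers":-1},{"travel":[0,-0.5,-0.3],"rot":[0,0,0],"fingers":-1},{"travel":[0,-0.7,-0.7],"rot":[0,0,0],"fingers":-1},{"travel":[0,-1,-1],"rot":[0,0,0],"fingers":-1},{"travel":[0,-1,-1],"rot":[0,0,0],"fingers":-1}]'
python3 -m pendant '[{"travel":[0,-0.3,-0.3],"rot":[0,0,0],"fingers":-1},{"travel":[0,-0.7,-0.7],"rot":[0,0,0],"fingers":-1},{"travel":[0,-0.7,-0.7],"rot":[0,0,0],"fingers":-1},{"travel":[0,-0.7,-0.7],"rot":[0,0,0],"fingers":-1},{"travel":[0,-0.7,-0.7],"rot":[0,0,0],"fingers":-1}]'
python3 tp.py
python3 - <<'E'
from h import *
c,im,P=shot('wrist'); t=np.radians(-24); U=lambda q:q[:,:2]@[np.cos(t),np.sin(t)]
q=sel(P,.4,.9,-.5,-.1,.045,.065); q=q[(U(q)<.66)]; h,e=np.histogram(U(q),np.arange(.5,.8,.004)); print('handle',[(round(float(e[i]),3),int(h[i])) for i in np.where(h>9)[0]])
c,im,P=shot('top')
q=sel(P,.3,.5,.25,.43,.045,.07);print('case',rect(q),np.median(q[:,2])); print(env.get_state()['clock'])
E
```

```text
clock: 59.0
tcp_pos: [0.4447, -0.2372, 0.1769]
orientation: [0.003, 0.838, 0.546, 0.001]
wrist_force: [0.4, -1.1, -0.2]
finger_gap: -0.0
grip_force: 0.0
clock: 59.5
tcp_pos: [0.369, -0.2037, 0.2558]
orientation: [0.001, 0.838, 0.545, 0.0]
wrist_force: [0.6, -1.0, -1.3]
finger_gap: 0.0
grip_force: 0.0
[0.4198]
[(0.628, 4), (0.632, 7), (0.636, 7), (0.668, 95), (0.672, 101), (0.676, 86), (0.68, 80), (0.684, 68), (0.688, 11)]
cab [0.686  0.6896 0.7102]
handle [(0.572, 15), (0.576, 34), (0.628, 415), (0.632, 498), (0.636, 256), (0.64, 60), (0.644, 49), (0.648, 49), (0.652, 44), (0.656, 47)]
case (array([434.9, 358. ]), array([58.8, 44.5]), 6.4) 0.05449025041197375
59.65
```

View pics/top9.png

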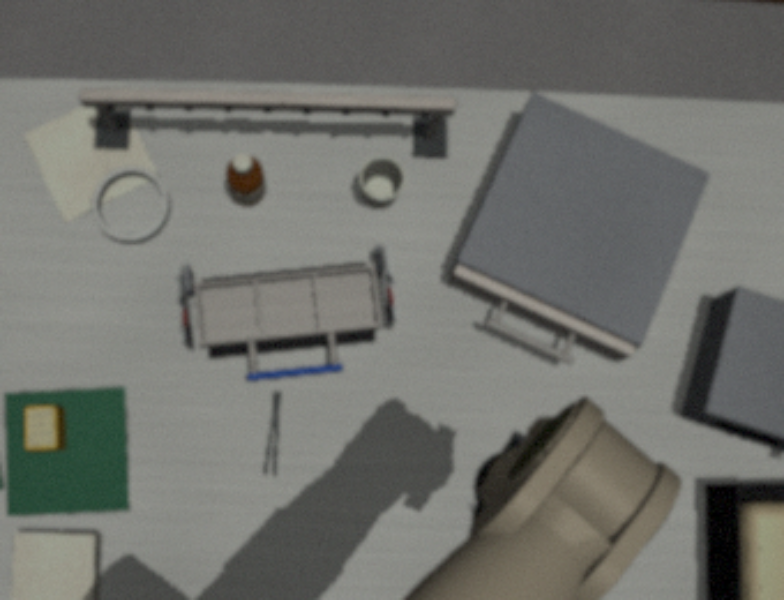

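```bash
python3 -c "
from workcell import env
print(env.hand_in())"
```

```text
the job is handed in; nothing more can be done
None
```

I've handed the job in, but the verdict isn't shown: the yellow case is on the green mat (it got knocked about 3 cm aside mid-run and stayed on), all three cartridges went through the cradle, which was tipped to 40° for just over 2 s and set back level, and they were last seen standing flat in the kit drawer before I pushed it to its stop.

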